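# Slide the battery pack into its charging bay and start the charge

## Task

Put the battery pack on charge without gripping or lifting it: push it low, near its base, so that it slides flat over the bench without rocking, into the charging bay until it is fully home against the rubber buffers. Then push the keeper bar with the red post round until it is shut across the front of the pack, and last press the green start button all the way down and let go. Leave the caliper, the bearing cradle and the elbow fitting where they lie and finish with the hand clear.

Things in the scene. Friction and masses are not known exactly. Their poses are not given: they have to be found in the camera images.
- battery: battery pack: loose upright black box, grey lid, 65 (its x) x 151 (y) x 94 mm high (99 over the orange strap), 1.4 to 2.0 kg; friction on the bench 0.5 to 0.7, so a push higher than about 45 mm above the bench may tip it. Origin: centre of the underside, z up. The +x face (brass contact strips) goes into the bay first; push on the flat -x face, towards the robot
- dock: charging bay fixed to the bench: two steel cheeks 160 mm apart inside, 66 mm high, a blue charger housing 110 mm high behind, a grey console 62 mm high at its right. x runs into the bay (the mouth faces the robot, -x), y to its left, z up. Origin: the point on the bench where the pack's origin is when the pack is fully home, square with the bay and touching both rubber buffers
- mouth (a point): middle of the bay's mouth on the bench, 98 mm ahead (-x) of the bay's origin: here two low flared guides with slick white plastic facings, 28 mm high, begin, 220 mm apart; they narrow straight to a throat 157 mm wide, 30 mm ahead of the bay's origin
- contacts (a joint): grey block with the sprung charging contacts between the buffers, 21 to 47 mm above the bench: 0 = out, standing 8 mm ahead of the buffers, 0.008 m = pressed in by a pack that is fully home; pushes back with 1 to 3 N, less than the friction that holds the pack
- keeper (a joint): keeper, a steel bar 108 mm long, 6 mm thick, 34 to 56 mm above the bench, on an upright hinge at the bay's left front corner. 0 = shut: along the bay's -y, 5 mm ahead of a pack that is home. Opens clockwise seen from above (1.57: along the bay's -x); starts at 2.1 to 2.6, out to the left. Stays where it is left (about 1 N at the post moves it); only shuts if the pack is home
- keeper_hinge (a point): the keeper's hinge axis, 34 mm above the bench; at x = -40.5 mm, y = +94 mm in the bay's frame
- keeper_post (a point): the keeper's red finger post: upright round post 13 mm in diameter, standing on the bar 95 mm from the hinge, its axis 6 mm off the bar's middle plane, on the side away from the pack when shut; this point lies on its axis at the foot, 56 mm above the bench; the post's top is 90 mm above the bench
- start_button (a joint): green start button, 0 = up, 0.006 m = fully down; springs back up, fully down takes 5 N
- start_button_top (a point): centre of the top of the green start button, 32 mm in diameter, facing up, on the grey console at the right of the bay
- caliper: steel caliper, 63x232x13 mm, lying on the bench at the left, to be left alone; origin: centre of its underside
- cradle: grey metal bearing cradle half, 88x80x22 mm, lying at the left, to be left alone; origin: centre of its underside
- elbow_fitting: black pipe elbow with two yellow-zinc nuts, 63x82x44 mm, lying at the right near the bench's front edge, to be left alone; origin: centre of its underside

How it is judged:
On the way, in this order (a step that is already met when the one before it is completed fails the run):
1. the pack is fully home in the bay, the keeper still open (x of battery in the frame of dock above -0.006 m and value of joint contacts above 0.002 m and value of joint keeper above 0.5 rad), for 0.2 s.
2. the keeper is shut across the pack (value of joint keeper below 0.08 rad), for 0.2 s.
3. the start button is pressed down (value of joint start_button above 0.0045 m), for 0.05 s.
At the end, for the whole second after the job is handed in: the pack stands upright and square in the bay (0.06 rad), within 7 mm of fully home, pressing on the contacts; the keeper is shut (within 0.08 rad); the start button has been pressed and is up again; nothing moves (x of battery in the frame of dock above -0.007 m and angle between the x axis of battery and the x axis of dock, either way round below 0.06 rad and angle between battery's own z axis and vertical below 0.04 rad and value of joint contacts above 0.001 m and value of joint keeper below 0.08 rad and value of joint start_button below 0.002 m and linear speed of battery below 0.01 m/s); the robot touches nothing.
It fails at once if the pack tips or rocks (more than 0.12 rad) (angle between battery's own z axis and vertical above 0.12 rad).
It fails at once if the pack is taken between the fingers (x of the grasp point in the frame of battery between -0.025 and 0.025 m and y of the grasp point in the frame of battery between -0.068 and 0.068 m and z of the grasp point in the frame of battery below 0.098 m).
It fails at once if the pack is lifted off the bench (height (world z) of battery above 0.01 m).
It fails at once if the caliper, the bearing cradle or the elbow fitting is shifted by more than 25 mm (distance of any of caliper, cradle, elbow_fitting from where it was at the start of the episode above 0.025 m).
It also fails if it takes over 72 s, if anything falls off the work surface, if the arm or the gripper's body presses on something with over 40 N, if the wrist force passes 120 N, or if a joint passes its speed limit or range.

## Robot

A 6-joint arm with a two-finger parallel gripper is mounted at the origin on a cart in front of the work surface, level with it; the furniture and walls round the work are solid. World frame = base frame: x ahead of the robot, y to its left, z up, the work surface at z = 0. Lengths are in m, angles in rad, forces in N, time in s.
With the tool pointing down it reaches from about 0.25 to 0.725 m from the base axis. Payload 4 kg.
Tool frame: the origin (TCP) lies where the fingers leave the gripper's body, on its centre line; the fingertips stand 73 mm ahead of it and the grasp point (between the pads) lies 54 mm ahead of it (bot.tip_reach is the z of the fingertips in the tool frame, in m); z points along the fingers, x is the direction in which the jaws open and shut, and the axes are right-handed (so a half turn about z gives the same grasp; the last joint's range is limited). The gripper opens to 85 mm and grips with 20 to 120 N. Pads are 22 mm wide; open, the fingers measure 114 mm over their backs; the gripper's body (76 mm by 85 mm) begins 54 mm behind the grasp point. The pads swing forward as they close: fully open they stand 13 mm farther back than shut.
Start: joints at [-1.171, 0.241, 0.005, 1.335, 0, 1.571], TCP at [0.195, -0.461, 0.304] pointing down, gripper open.
Joint ranges: [-2.72, 2.72], [-1.05, 1.87], [-1.09, 1.28], [-1.99, 2.15], [-1.42, 1.44], [-3.14, 3.14]. Speed limits (rad/s): [2.79, 2.79, 3.14, 3.14, 3.14, 3.14].

## Interface

Orientations are given as a unit quaternion [x, y, z, w].
In Python, from workcell import bot, vision, job_done gives the robot as it stands.
- The arm moves only by the tool drive_tool, never from a script. Its argument "steps" is one flat list of numbers, 7 for each row, row after row: the shift along the tool's x, y, z in m, then the turn, a rotation vector about the tool's x, y, z in degrees, then the closure, from -1 (fully open) to 1 (shut). A call has 1 to 8 rows; each row shifts and turns the commanded pose from where the row before left it, along the tool's axes as they then stand; what a row does not reach is not made up. A row lasts 1/12 s, in which the tool goes at most 41.7 mm and 7.16 degrees, less where a joint would pass 70% of its speed; a pose out of reach is approached as far as the arm can. A call is refused whole if a number of a shift passes 0.0417 or a number of a turn 7.16, either way. A call with a gripper value outside its range is refused whole. The fingers move at their own pace and stop on an object; the grip force is fixed at half the most. Time passes only in rows, so rows that do not move let the fingers close. It gives the time, the measured TCP pose, the force and the opening at its end, in the units of the state.
- bot.get_obs(): the state, without advancing time (a new reading comes with each control period).
- vision.camera(name): name is "scene" or "top"; returns (picture, depth): 420x560x3 uint8, red, green, blue; 420x560 float32, m along the optical axis (not along the pixel's ray), 0 where there is no reading.
- vision.camera_model(name): a dict with "mtx" (3x3 intrinsics, pixels), "rvec" (rotation vector, rad) and "tvec" (3), from world to camera coordinates, as OpenCV has them. Camera axes: x right, y down, z forward; pixel columns grow to the right and rows downward; lengths in m; the calibration is good to about 2 mm. A picture is of the moment at which its call begins. camera_model takes no time and is no camera call.
- job_done(): hands the job in, once; it reports no verdict.
The state is a dict: "clock": time; "joint_pos": joint angles; "joint_vel": joint speeds; "tau": joint torques, N m; "eef_pos": TCP position; "tool_rot": TCP orientation; "ft_force": force on the tool from outside, world axes, zero at the start; "ft_torque": the same for the moment, N m; "grip_width": finger opening in m.
Only numpy, scipy, OpenCV 4.12 (cv2) and the standard library are available. Lean on these libraries where they do the work, as an engineer would, in place of code of your own. Each camera call takes 0.05 s, during which the arm holds its last target.

## Working session

There is one attempt and no reset: what is moved stays moved. The work goes in short steps, Python scripts to look and compute and a tool call to move; the robot and the scene stay as the last step left them, time stands still between calls to the robot, and variables do not carry over. Pictures are saved under pics/ and viewed, and the job is handed in when it is done.

Besides the shell and the picture viewer there is one more tool, called after "Call:" as name(argument=value, ...) on one line, values as JSON. drive_tool: Moves the arm, as the interface text tells. Its arguments: {"type":"object","properties":{"steps":{"type":"array"}},"required":["steps"]}

```bash
mkdir -p pics; ls; cat > h.py <<'E'
import numpy as np, cv2
from workcell import bot, vision, job_done
def P(name,u,v,d):
    m=vision.camera_model(name);K=np.array(m['mtx']);R=cv2.Rodrigues(np.array(m['rvec'],float))[0];t=np.array(m['tvec'],float).ravel()
    return R.T@(d*np.linalg.inv(K)@np.array([u,v,1.])-t)
def Pz(name,u,v,z):
    m=vision.camera_model(name);K=np.array(m['mtx']);R=cv2.Rodrigues(np.array(m['rvec'],float))[0];t=np.array(m['tvec'],float).ravel()
    c=-R.T@t; r=R.T@np.linalg.inv(K)@np.array([u,v,1.]); return c+r*(z-c[2])/r[2]
def cloud(name,d):
    v,u=np.mgrid[:420,:560]
    m=vision.camera_model(name);K=np.array(m['mtx']);R=cv2.Rodrigues(np.array(m['rvec'],float))[0];t=np.array(m['tvec'],float).ravel()
    p=np.stack([u,v,np.ones_like(u)],-1)@np.linalg.inv(K).T*d[...,None]
    return (p-t)@R
def proj(name,p):
    m=vision.camera_model(name)
    return cv2.projectPoints(np.array(p,float).reshape(-1,3),np.array(m['rvec'],float),np.array(m['tvec'],float),np.array(m['mtx'],float),None)[0].reshape(-1,2)
E
python3 - <<'E'
from h import *
for n in ['top','scene']:
    im,d=vision.camera(n); np.savez('pics/%s0.npz'%n,im=im,d=d)
    cv2.imwrite('pics/%s0.png'%n,cv2.resize(im[...,::-1],(784,588),interpolation=cv2.INTER_CUBIC))
    m=vision.camera_model(n); R=cv2.Rodrigues(np.array(m['rvec']))[0]; print(n,-R.T@np.array(m['tvec']).ravel(), R[2], np.array(m['mtx'])[0])
o=bot.get_obs(); print(o)
E
```

```text
pics
top [0.35553151 0.11207    1.035672  ] [ 0.19707072  0.00103398 -0.98038873] [460.34987651   0.         279.01755192]
scene [-0.3647474   1.09145984  0.78434556] [ 0.59745672 -0.65239823 -0.46628534] [531.12195766   0.         278.57889717]
{'clock': 0.1, 'joint_pos': array([-1.17108664e+00,  2.41300924e-01,  3.84462570e-03,  1.33518667e+00,
       -4.55123895e-05,  1.57079950e+00]), 'joint_vel': array([ 1.73591419e-03, -5.51224807e-04,  2.40629228e-03,  8.30123697e-05,
        9.87649500e-04,  3.72355691e-04]), 'tau': array([ 2.70202763e-04, -3.73138118e+01,  2.53010094e+01,  1.08168207e-02,
       -2.36330499e-05, -1.10469108e-05]), 'eef_pos': array([ 0.19439732, -0.46019231,  0.30311472]), 'tool_rot': array([ 8.33410724e-01, -5.52653339e-01, -7.82084148e-04, -4.91309173e-04]), 'ft_force': array([ 0.30062034,  0.02276311, -0.41760758]), 'ft_torque': array([ 0.00489935, -0.00562008,  0.00914946]), 'grip_width': 0.0855852129480824}
```

View pics/top0.png

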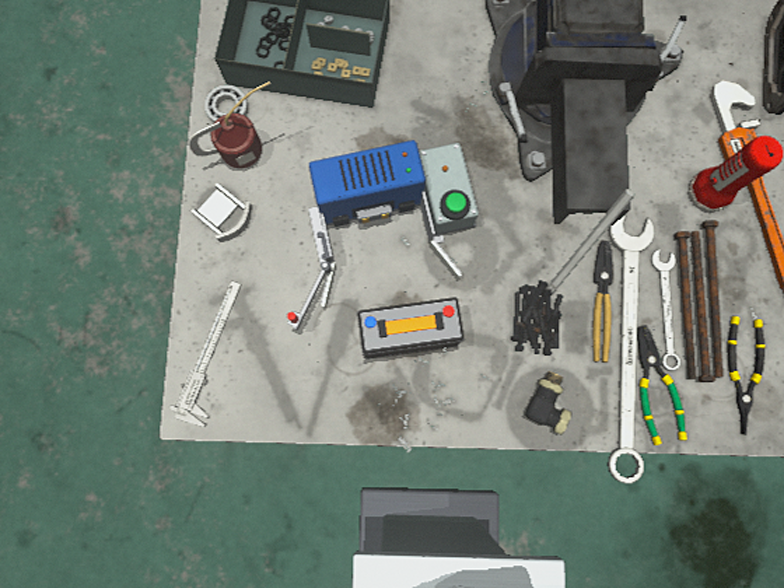

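View pics/scene0.png

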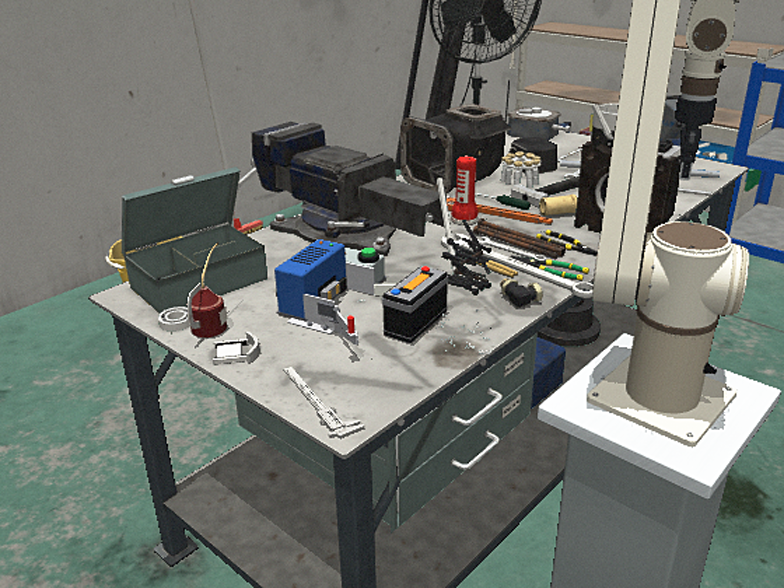

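```bash
python3 - <<'E'
from h import *
z=np.load('pics/top0.npz');im=z['im']
c=im[90:290,190:370]; cv2.imwrite('pics/topc.png',cv2.resize(c[...,::-1],None,fx=3,fy=3,interpolation=cv2.INTER_CUBIC)) 
z=np.load('pics/scene0.npz');im=z['im']
c=im[160:280,180:340]; cv2.imwrite('pics/scenec.png',cv2.resize(c[...,::-1],None,fx=4.5,fy=4.5,interpolation=cv2.INTER_CUBIC)) 
d=np.load('pics/top0.npz')['d']; pc=cloud('top',d)
hs=pc[...,2]
def rect(mask):
    p=pc[mask][:,:2].astype(np.float32); r=cv2.minAreaRect(p*1000); return r, cv2.boxPoints(r).round(1).tolist(), len(p), np.median(pc[mask][:,2])
reg=np.zeros_like(hs,bool); reg[200:262,245:340]=1
print('batt',rect(reg&(hs>.085)&(hs<.097)))
reg[:]=0; reg[90:165,215:312]=1
print('hous',rect(reg&(hs>.100)&(hs<.118)))
reg[:]=0; reg[95:170,290:345]=1
print('cons',rect(reg&(hs>.055)&(hs<.066)))
print('butt',rect(reg&(hs>.068)&(hs<.085)))
E
```

```text
batt (((488.3739013671875, 82.33596801757812), (65.96154022216797, 151.44313049316406), 9.77897834777832), [[443.0, 151.39999389648438], [468.70001220703125, 2.0999999046325684], [533.7000122070312, 13.300000190734863], [508.0, 162.60000610351562]], 1263, np.float64(0.09522638700059553))
hous (((718.9934692382812, 153.45779418945312), (72.81184387207031, 169.95611572265625), 14.358452796936035), [[662.7000122070312, 226.8000030517578], [704.7999877929688, 62.099998474121094], [775.2999877929688, 80.19999694824219], [733.2000122070312, 244.8000030517578]], 2591, np.float64(0.11144336366757757))
cons (((711.8281860351562, 41.222496032714844), (142.37767028808594, 106.0404052734375), 14.0487060546875), [[629.9000244140625, 75.4000015258789], [655.5999755859375, -27.5], [793.7999877929688, 7.099999904632568], [768.0, 109.9000015258789]], 1230, np.float64(0.06336713964168475))
butt (((710.7814331054688, 40.65946960449219), (120.13255310058594, 98.42414855957031), 37.95076370239258), [[633.2000122070312, 42.5], [693.7000122070312, -35.099998474121094], [788.4000244140625, 38.79999923706055], [727.9000244140625, 116.4000015258789]], 338, np.float64(0.0759703540466793))
```

View pics/topc.png

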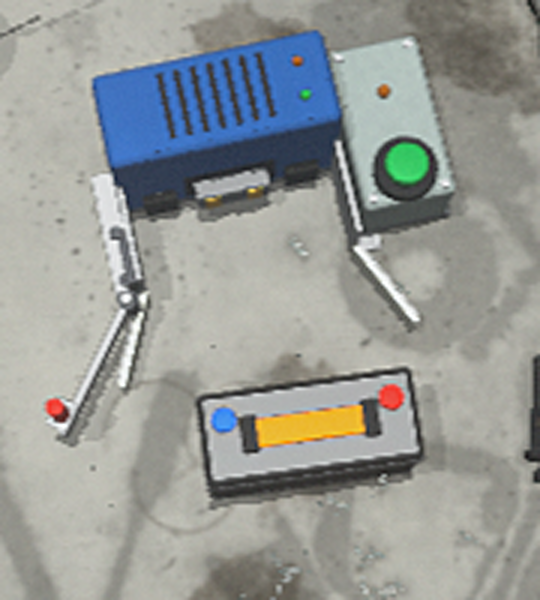

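View pics/scenec.png

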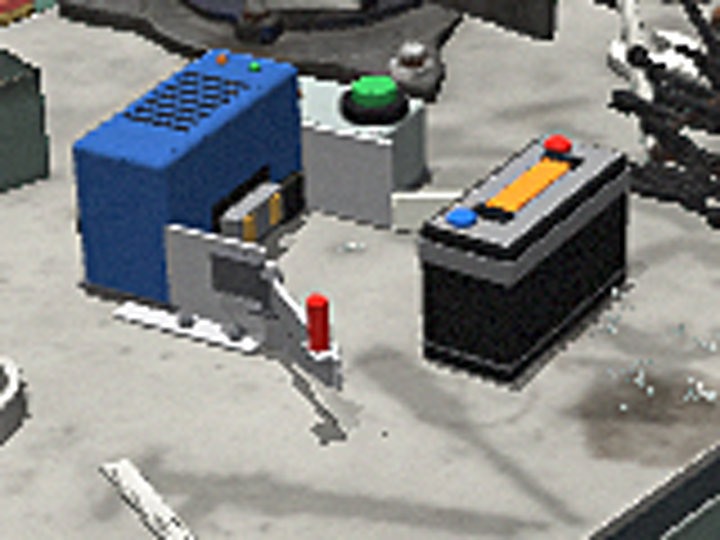

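```bash
python3 - <<'E'
from h import *
def c(u,v,z): 
    p=Pz('top',190+(u+.5)/3-.5,90+(v+.5)/3-.5,z); return p
yaw=np.deg2rad(14.2); R=np.array([[np.cos(yaw),-np.sin(yaw)],[np.sin(yaw),np.cos(yaw)]])
pts=dict(hinge=c(127,296,.058),blockL=c(198,206,.021),blockR=c(268,193,.021),blockTL=c(192,185,.047),blockTR=c(268,168,.047),rguide=c(411,321,.028),lguide=c(121,386,.028),rch=c(337,143,.066),rchf=c(352,240,.066),lch_in_b=c(119,176,.066),lch_f=c(141,287,.066),but=c(407,162,.078),post=c(55,406,.090),houseFL=c(113,168,.110),houseFR=c(341,123,.110))
for k,p in pts.items(): print(k,p.round(4), 'rot', (R.T@p[:2]).round(4))
d=np.load('pics/top0.npz')['d']; im=np.load('pics/top0.npz')['im'].astype(int); pc=cloud('top',d)
g=(im[...,1]>im[...,0]+60)&(im[...,1]>im[...,2]+40); g[:,:300]=0; g[:130]=0;g[165:]=0;g[:,345:]=0
print('green',g.sum(),np.argwhere(g).mean(0),pc[g].mean(0),np.median(pc[g],0))
r=(im[...,0]>im[...,1]+80)&(im[...,0]>im[...,2]+80); r[:,:200]=0;r[:210]=0;r[250:]=0;r[:,225:]=0
print('post',r.sum(),pc[r].round(3)[:40])
# house front top edge and contact block from cloud
reg=np.zeros(d.shape,bool); reg[140:165,245:290]=1
m=reg&(pc[...,2]>.044)&(pc[...,2]<.052); q=pc[m][:,:2]@R; print('block top',m.sum(),np.percentile(q,[2,10,50,90,98],axis=0).round(4))
reg[:]=0; reg[85:170,215:312]=1; m=reg&(pc[...,2]>.108)&(pc[...,2]<.114); q=pc[m][:,:2]@R; print('house top',m.sum(),np.percentile(q,[0,1,10,50,90,99,100],axis=0).round(4))
from itertools import product
E
```

```text
hinge [0.5855 0.2166 0.058 ] rot [0.6207 0.0663]
blockL [0.6663 0.1696 0.021 ] rot [0.6876 0.001 ]
blockR [0.6782 0.1164 0.021 ] rot [ 0.686  -0.0536]
blockTL [0.6746 0.1732 0.047 ] rot [0.6964 0.0024]
blockTR [0.6895 0.1168 0.047 ] rot [ 0.697  -0.0559]
rguide [0.5792 0.0069 0.028 ] rot [ 0.5632 -0.1355]
lguide [0.5241 0.221  0.028 ] rot [0.5623 0.0857]
rch [0.7038 0.0663 0.066 ] rot [ 0.6985 -0.1084]
rchf [0.6299 0.0541 0.066 ] rot [ 0.624  -0.1021]
lch_in_b [0.6738 0.2258 0.066 ] rot [0.7086 0.0536]
lch_f [0.5905 0.2059 0.066 ] rot [0.623  0.0548]
but [0.6864 0.0157 0.078 ] rot [ 0.6693 -0.1531]
post [0.4985 0.2593 0.09  ] rot [0.5468 0.1291]
houseFL [0.6651 0.2251 0.11  ] rot [0.7    0.0551]
houseFR [0.7029 0.0658 0.11  ] rot [ 0.6976 -0.1086]
green 158 [143.89240506 325.24050633] [0.68131358 0.01725631 0.09133154] [0.68346614 0.01716139 0.08545801]
post 29 [[ 0.516  0.278  0.001]
 [ 0.503  0.262  0.09 ]
 [ 0.503  0.259  0.09 ]
 [ 0.503  0.257  0.091]
 [ 0.514  0.28   0.001]
 [ 0.5    0.263  0.094]
 [ 0.5    0.261  0.094]
 [ 0.5    0.259  0.093]
 [ 0.5    0.257  0.091]
 [ 0.5    0.255  0.092]
 [ 0.512  0.28   0.002]
 [ 0.498  0.263  0.093]
 [ 0.498  0.261  0.089]
 [ 0.498  0.259  0.093]
 [ 0.498  0.257  0.093]
 [ 0.498  0.255  0.093]
 [ 0.51   0.28  -0.001]
 [ 0.496  0.263  0.089]
 [ 0.496  0.261  0.092]
 [ 0.496  0.258  0.095]
 [ 0.496  0.257  0.091]
 [ 0.496  0.255  0.093]
 [ 0.494  0.263  0.088]
 [ 0.494  0.261  0.09 ]
 [ 0.494  0.259  0.091]
 [ 0.494  0.257  0.09 ]
 [ 0.494  0.254  0.094]
 [ 0.493  0.262  0.086]
 [ 0.491  0.258  0.095]]
block top 214 [[ 0.6834 -0.0728]
 [ 0.6845 -0.0535]
 [ 0.6923 -0.0282]
 [ 0.6994 -0.0024]
 [ 0.7006  0.0141]]
house top 2184 [[ 0.6983 -0.1121]
 [ 0.7006 -0.1097]
 [ 0.7063 -0.0943]
 [ 0.7339 -0.027 ]
 [ 0.7621  0.0395]
 [ 0.7689  0.0544]
 [ 0.7708  0.0567]]
```

```bash
cat >> h.py <<'E'
from scipy.spatial.transform import Rotation as Ro, Slerp
DY=np.deg2rad(14.3); DO=np.array([.6473,.1364])
def d2w(x,y): c,s=np.cos(DY),np.sin(DY); return DO+np.array([c*x-s*y,s*x+c*y])
def w2d(p): c,s=np.cos(DY),np.sin(DY); e=np.array(p)[:2]-DO; return np.array([c*e[0]+s*e[1],-s*e[0]+c*e[1]])
def toolR(az,tilt):  # az rad heading, tilt rad; tool x to the right of heading
    h=np.array([np.cos(az),np.sin(az),0]); z=h*np.sin(tilt)+np.array([0,0,-np.cos(tilt)]); x=np.array([np.sin(az),-np.cos(az),0])
    return Ro.from_matrix(np.stack([x,np.cross(z,x),z],1))
def tcp_for_tip(tip,R,reach): return np.array(tip)-R.apply([0,0,reach])
def rows(p0,R0,p1,R1,n,g):
    sl=Slerp([0,1],Ro.concatenate([R0,R1])); p=p0.copy(); R=R0; out=[]
    for i in range(1,n+1):
        pt=p0+(p1-p0)*i/n; Rt=sl(i/n)
        s=R.inv().apply(pt-p).round(4); w=np.rad2deg((R.inv()*Rt).as_rotvec()).round(2)
        out.append(list(s)+list(w)+[g]); p=p+R.apply(s); R=R*Ro.from_rotvec(np.deg2rad(w))
    for r in out: print(', '.join('%g'%v for v in r)+',')
    return p,R
def cur():
    o=bot.get_obs(); return o['eef_pos'],Ro.from_quat(o['tool_rot'])
E
python3 - <<'E'
from h import *
print(bot.tip_reach)
p,R=cur()
az=np.deg2rad(9.8); R1=toolR(az,np.deg2rad(40)); b=np.array([.4884,.0823]); h=np.array([np.cos(az),np.sin(az)])
tip=np.r_[b-h*(.0325+.0084+.04),.19]
p1=tcp_for_tip(tip,R1,.060); print(p1)
rows(p,R,p1,R1,16,-1)
d=np.load('pics/top0.npz')['d']; pc=cloud('top',d); print(pc[138:150,318:332,2].round(3)[::3,::3])
E
```

```text
0.0726
[0.37067602 0.06196554 0.23596267]
-0.0258, -0.0228, 0.0042, 2.49, 0.29, 0.78, -1,
-0.0261, -0.0223, 0.0051, 2.49, 0.29, 0.79, -1,
-0.0264, -0.0217, 0.006, 2.49, 0.3, 0.78, -1,
-0.0268, -0.0211, 0.0067, 2.49, 0.29, 0.78, -1,
-0.027, -0.0204, 0.0074, 2.49, 0.29, 0.78, -1,
-0.0274, -0.0196, 0.0082, 2.49, 0.29, 0.79, -1,
-0.0277, -0.019, 0.0089, 2.49, 0.29, 0.78, -1,
-0.028, -0.0181, 0.0096, 2.49, 0.3, 0.78, -1,
-0.0283, -0.0173, 0.0102, 2.49, 0.29, 0.79, -1,
-0.0285, -0.0165, 0.0108, 2.49, 0.29, 0.78, -1,
-0.0289, -0.0156, 0.0113, 2.49, 0.29, 0.78, -1,
-0.0291, -0.0147, 0.0119, 2.49, 0.3, 0.79, -1,
-0.0294, -0.0138, 0.0123, 2.49, 0.29, 0.78, -1,
-0.0296, -0.0128, 0.0127, 2.49, 0.29, 0.78, -1,
-0.0298, -0.0119, 0.0131, 2.49, 0.29, 0.78, -1,
-0.0301, -0.0109, 0.0135, 2.49, 0.29, 0.79, -1,
[[0.075 0.079 0.085 0.086 0.075]
 [0.075 0.087 0.091 0.083 0.086]
 [0.077 0.086 0.086 0.083 0.09 ]
 [0.075 0.086 0.085 0.083 0.085]]
```

Call:
drive_tool(steps=[-0.026,-0.023,0.002,2.49,0.29,0.78,-1,-0.026,-0.022,0.003,2.49,0.29,0.78,-1,-0.026,-0.022,0.004,2.49,0.29,0.78,-1,-0.027,-0.021,0.005,2.49,0.29,0.78,-1,-0.027,-0.02,0.006,2.49,0.29,0.78,-1,-0.027,-0.02,0.007,2.49,0.29,0.78,-1,-0.028,-0.019,0.008,2.49,0.29,0.78,-1,-0.028,-0.018,0.009,2.49,0.29,0.78,-1])

```text
clock: 0.77
eef_pos: [0.2814, -0.1984, 0.2815]
tool_rot: [0.789, -0.589, 0.113, -0.134]
ft_force: [0.5, 0.2, -0.0]
grip_width: 0.0853
```

```bash
python3 - <<'E'
from h import *
print(bot.get_obs()['joint_pos'])
E
```

```text
[-0.8154856  -0.18551523 -0.53774894  1.03668845  0.30278731  2.0656906 ]
```

```bash
cat >> h.py <<'E'
def toolL(az,tilt): return toolR(az,tilt)*Ro.from_rotvec([0,0,np.pi])
def rowspin(p0,R0,p1,R1,n,g,spin):
    sl=Slerp([0,1],Ro.concatenate([R0,R1])); p=p0.copy(); R=R0
    for i in range(1,n+1):
        pt=p0+(p1-p0)*i/n; Rt=sl(i/n)*Ro.from_rotvec([0,0,spin*i/n])
        s=R.inv().apply(pt-p).round(3); w=np.rad2deg((R.inv()*Rt).as_rotvec()).round(1)
        print(', '.join('%g'%v for v in list(s)+list(w)+[g])+','); p=p+R.apply(s); R=R*Ro.from_rotvec(np.deg2rad(w))
    return p,R
E
python3 - <<'E'
from h import *
p,R=cur()
az=np.deg2rad(9.8); R1=toolR(az,np.deg2rad(40)); b=np.array([.4884,.0823]); h=np.array([np.cos(az),np.sin(az)])
tip=np.r_[b-h*(.0325+.0084+.04),.19]
p1=tcp_for_tip(tip,R1,.060); print(p1)
rowspin(p,R,p1,R1,30,-1,-np.pi)
E
```

```text
[0.37067602 0.06196554 0.23596267]
-0.008, -0.004, 0.003, 0.7, 0.1, -5.8, -1,
-0.007, -0.006, 0.003, 0.6, 0.2, -5.8, -1,
-0.006, -0.005, 0.003, 0.6, 0.2, -5.8, -1,
-0.006, -0.007, 0.004, 0.6, 0.3, -5.8, -1,
-0.005, -0.007, 0.003, 0.5, 0.4, -5.8, -1,
-0.005, -0.007, 0.003, 0.6, 0.4, -5.8, -1,
-0.003, -0.008, 0.004, 0.4, 0.5, -5.7, -1,
-0.003, -0.008, 0.003, 0.4, 0.5, -5.8, -1,
-0.002, -0.009, 0.003, 0.4, 0.6, -5.8, -1,
-0.002, -0.008, 0.004, 0.3, 0.6, -5.8, -1,
-0, -0.009, 0.003, 0.2, 0.6, -5.8, -1,
-0, -0.008, 0.004, 0.2, 0.7, -5.8, -1,
0.001, -0.009, 0.003, 0.1, 0.6, -5.8, -1,
0.002, -0.008, 0.004, 0, 0.7, -5.8, -1,
0.003, -0.008, 0.004, -0, 0.6, -5.8, -1,
0.003, -0.008, 0.003, -0.1, 0.7, -5.8, -1,
0.005, -0.008, 0.004, -0.2, 0.6, -5.8, -1,
0.004, -0.007, 0.004, -0.3, 0.6, -5.8, -1,
0.006, -0.006, 0.003, -0.3, 0.6, -5.7, -1,
0.006, -0.006, 0.004, -0.3, 0.6, -5.8, -1,
0.007, -0.005, 0.004, -0.5, 0.5, -5.8, -1,
0.007, -0.005, 0.004, -0.4, 0.5, -5.8, -1,
0.007, -0.004, 0.004, -0.6, 0.4, -5.8, -1,
0.008, -0.003, 0.003, -0.5, 0.3, -5.8, -1,
0.008, -0.002, 0.004, -0.6, 0.3, -5.8, -1,
0.009, -0.002, 0.004, -0.6, 0.3, -5.8, -1,
0.008, -0.001, 0.004, -0.7, 0.1, -5.8, -1,
0.008, 0, 0.004, -0.6, 0.1, -5.8, -1,
0.009, 0.001, 0.004, -0.7, 0, -5.8, -1,
0.008, 0.002, 0.004, -0.7, -0, -5.8, -1,
```

Call:
drive_tool(steps=[-0.008,-0.004,0.003,0.7,0.1,-5.8,-1,-0.007,-0.006,0.003,0.6,0.2,-5.8,-1,-0.006,-0.005,0.003,0.6,0.2,-5.8,-1,-0.006,-0.007,0.004,0.6,0.3,-5.8,-1,-0.005,-0.007,0.003,0.5,0.4,-5.8,-1,-0.005,-0.007,0.003,0.6,0.4,-5.8,-1,-0.003,-0.008,0.004,0.4,0.5,-5.7,-1,-0.003,-0.008,0.003,0.4,0.5,-5.8,-1])

```text
clock: 1.43
eef_pos: [0.305, -0.1303, 0.2691]
tool_rot: [0.949, -0.227, 0.197, -0.095]
ft_force: [0.4, -0.6, -0.5]
grip_width: 0.0853
```

Call:
drive_tool(steps=[-0.002,-0.009,0.003,0.4,0.6,-5.8,-1,-0.002,-0.008,0.004,0.3,0.6,-5.8,-1,0,-0.009,0.003,0.2,0.6,-5.8,-1,0,-0.008,0.004,0.2,0.7,-5.8,-1,0.001,-0.009,0.003,0.1,0.6,-5.8,-1,0.002,-0.008,0.004,0,0.7,-5.8,-1,0.003,-0.008,0.004,0,0.6,-5.8,-1,0.003,-0.008,0.003,-0.1,0.7,-5.8,-1])

```text
clock: 2.1
eef_pos: [0.3283, -0.061, 0.257]
tool_rot: [0.951, 0.163, 0.264, -0.008]
ft_force: [0.6, 0.5, 0.4]
grip_width: 0.0853
```

Call:
drive_tool(steps=[0.005,-0.008,0.004,-0.2,0.6,-5.8,-1,0.004,-0.007,0.004,-0.3,0.6,-5.8,-1,0.006,-0.006,0.003,-0.3,0.6,-5.7,-1,0.006,-0.006,0.004,-0.3,0.6,-5.8,-1,0.007,-0.005,0.004,-0.5,0.5,-5.8,-1,0.007,-0.005,0.004,-0.4,0.5,-5.8,-1,0.007,-0.004,0.004,-0.6,0.4,-5.8,-1,0.008,-0.003,0.003,-0.5,0.3,-5.8,-1])

```text
clock: 2.77
eef_pos: [0.3515, 0.0085, 0.2445]
tool_rot: [0.8, 0.515, 0.285, 0.117]
ft_force: [-0.3, 0.7, 0.2]
grip_width: 0.0851
```

```bash
python3 - <<'E'
from h import *
print(bot.get_obs()['joint_pos'])
p,R=cur(); print(p)
az=np.deg2rad(9.8); R1=toolL(az,np.deg2rad(40)); b=np.array([.4884,.0823]); h=np.array([np.cos(az),np.sin(az)])
tip=np.r_[b-h*(.0325+.0084+.04),.12]
p1=tcp_for_tip(tip,R1,.060); print(p1)
q,S=rows(p,R,p1,R1,8,-1)
tip=np.r_[b-h*(.0325+.0084+.025),.016]
rows(q,S,tcp_for_tip(tip,R1,.06),R1,8,-1)
E
```

```text
[-0.07349237 -0.38446489 -0.8921002   0.45306271  0.14908338  0.40020532]
[0.35146754 0.00851202 0.24448251]
[0.37067602 0.06196554 0.16596267]
0.0034, -0.0058, 0.01, -0.52, 0.11, -4.3, -1,
0.0038, -0.0057, 0.0101, -0.52, 0.1, -4.29, -1,
0.0042, -0.0055, 0.0099, -0.51, 0.11, -4.3, -1,
0.0046, -0.0052, 0.0099, -0.52, 0.11, -4.3, -1,
0.005, -0.0049, 0.0099, -0.52, 0.11, -4.29, -1,
0.0053, -0.0047, 0.0099, -0.52, 0.1, -4.3, -1,
0.0056, -0.0043, 0.0098, -0.51, 0.11, -4.3, -1,
0.0059, -0.004, 0.0098, -0.52, 0.11, -4.29, -1,
-0, -0.0069, 0.0112, -0, -0, -0, -1,
-0, -0.0069, 0.0111, -0, -0, -0, -1,
-0, -0.007, 0.0112, -0, -0, -0, -1,
-0, -0.0069, 0.0111, -0, -0, -0, -1,
-0, -0.0069, 0.0112, -0, -0, -0, -1,
-0, -0.0069, 0.0112, -0, -0, -0, -1,
-0, -0.007, 0.0111, -0, -0, -0, -1,
-0, -0.0069, 0.0112, -0, -0, -0, -1,
```

Call:
drive_tool(steps=[0.0035,-0.0058,0.01,-0.52,0.11,-4.3,-1,0.0038,-0.0057,0.01,-0.52,0.11,-4.3,-1,0.0042,-0.0055,0.01,-0.52,0.11,-4.3,-1,0.0046,-0.0052,0.01,-0.52,0.11,-4.3,-1,0.005,-0.005,0.01,-0.52,0.11,-4.3,-1,0.0053,-0.0047,0.01,-0.52,0.11,-4.3,-1,0.0056,-0.0043,0.01,-0.52,0.11,-4.3,-1,0.006,-0.004,0.01,-0.52,0.11,-4.3,-1])

```text
clock: 3.43
eef_pos: [0.3716, 0.0623, 0.1658]
tool_rot: [0.605, 0.718, 0.262, 0.221]
ft_force: [0.1, -0.7, -0.1]
grip_width: 0.0852
```

```bash
python3 - <<'E'
from h import *
print(bot.get_obs()['joint_pos'])
p,R=cur(); print(p, R.as_matrix().round(3))
im,d=vision.camera('scene')
cv2.imwrite('pics/s1.png',cv2.resize(im[100:310,180:460,::-1],None,fx=2.8,fy=2.8,interpolation=cv2.INTER_CUBIC))
im,d=vision.camera('top')
cv2.imwrite('pics/t1.png',cv2.resize(im[130:340,150:430,::-1],None,fx=2.8,fy=2.8,interpolation=cv2.INTER_CUBIC))
E
```

```text
[ 0.16292502 -0.16176474 -1.08582093 -0.05271244  0.0052045  -0.00577076]
[0.37159851 0.06230198 0.16577443] [[-0.17   0.754  0.634]
 [ 0.985  0.13   0.11 ]
 [ 0.     0.644 -0.765]]
```

View pics/s1.png

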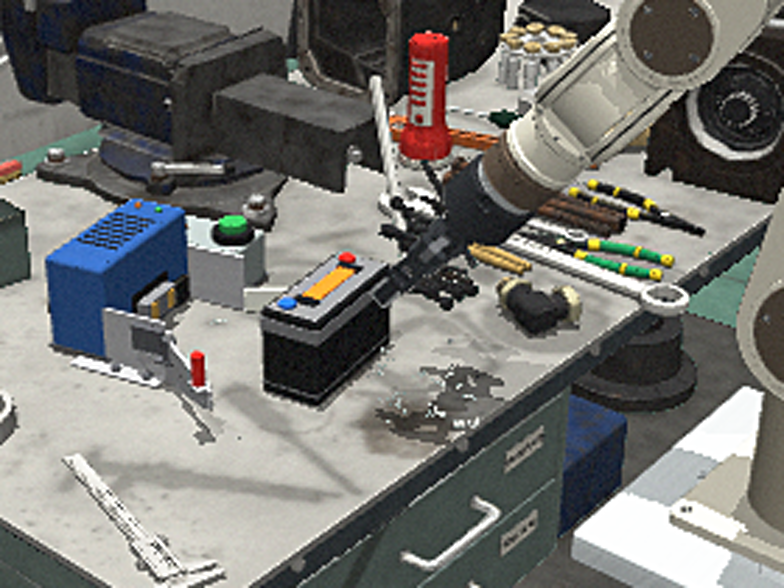

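View pics/t1.png

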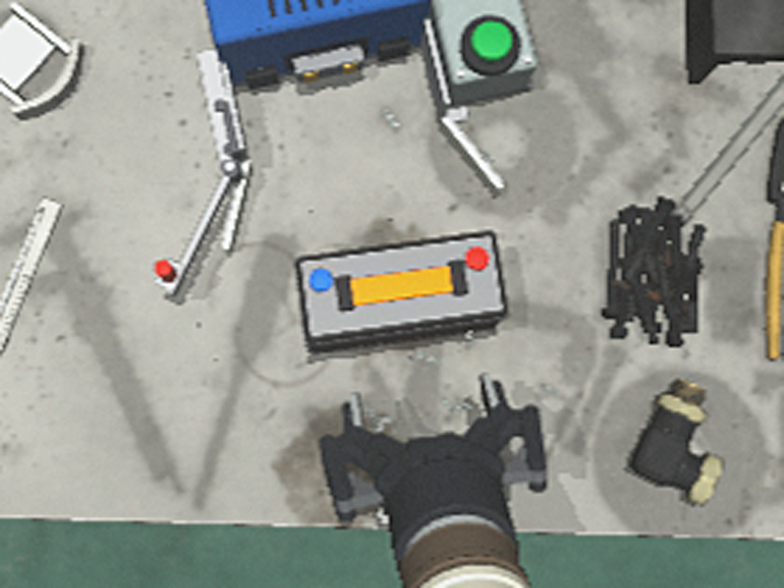

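```bash
cat > fk.py <<'E'
from h import *
from scipy.optimize import least_squares
data=[([-1.17108664,.241300924,.00384462570,1.33518667,-4.55e-05,1.5708],[.19439732,-.46019231,.30311472],[.833410724,-.552653339,-.000782,-.000491]),
([-0.8154856,-0.18551523,-0.53774894,1.03668845,0.30278731,2.0656906],[0.2814,-0.1984,0.2815],[0.789,-0.589,0.113,-0.134]),
([-0.07349237,-0.38446489,-0.8921002,0.45306271,0.14908338,0.40020532],[0.35146754,0.00851202,0.24448251],[0.8,0.515,0.285,0.117]),
([0.16292502,-0.16176474,-1.08582093,-0.05271244,0.0052045,-0.00577076],[0.37159851,0.06230198,0.16577443],[0.605,0.718,0.262,0.221])]
def fk(q,x):
    H,L1,Lx,L2,L3=x[:5]; a=q[1]; b=q[1]-q[2]; c=b+q[3]
    f=lambda t:np.array([np.cos(t),0,-np.sin(t)])
    p=np.array([0,0,H])+L1*np.array([np.sin(a),0,np.cos(a)])+Lx*f(a)+L2*f(b)
    Rz=Ro.from_euler('z',q[0]); Rw=Rz*Ro.from_euler('y',c)*Ro.from_euler('z',x[6]*q[4])
    return Rz.apply(p)+Rz.apply(f(c))*x[5]+Rw.apply([L3,0,0]), Rw.apply([1,0,0])
if __name__=='__main__':
  for s in (1,-1):
    def res(x): 
        xx=np.r_[x,s]; return np.concatenate([np.r_[fk(q,xx)[0]-p, .1*(fk(q,xx)[1]-Ro.from_quat(o).apply([0,0,1]))] for q,p,o in data])
    r=least_squares(res,[.3,.3,.05,.3,.15,.1]); print(s,r.x.round(4),abs(r.fun).max())
E
python3 fk.py
```

```text
1 [ 0.2543  0.4964 -0.0025  0.3958  0.2315  0.1093] 0.001507419055168241
-1 [ 0.251   0.4931  0.0032  0.392  -0.225   0.5542] 0.04348529740284304
```

```bash
python3 - <<'E'
import numpy as np
H,L1,L2,L3=.2543,.4964,.3958,.3408
for g in (.060,.0726):
  for r in (.42,.45,.5,.55,.6):
    for zt in (.016,.03):
      o=[]
      for t in (0,10,15,20,25,30,35,40):
        T=np.deg2rad(t); w=np.array([r-(L3+g)*np.sin(T), zt+(L3+g)*np.cos(T)-H]); D=np.hypot(*w)
        # angle between L1 and L2: at q3=0 perpendicular
        cosg=(L1**2+L2**2-D**2)/(2*L1*L2); gam=np.arccos(cosg); o.append('%d:%.2f'%(t,gam-np.pi/2))
      print(g,r,zt,o)
E
```

```text
0.06 0.42 0.016 ['0:-0.53', '10:-0.71', '15:-0.80', '20:-0.88', '25:-0.97', '30:-1.06', '35:-1.15', '40:-1.24']
0.06 0.42 0.03 ['0:-0.52', '10:-0.69', '15:-0.78', '20:-0.87', '25:-0.96', '30:-1.04', '35:-1.13', '40:-1.23']
0.06 0.45 0.016 ['0:-0.46', '10:-0.64', '15:-0.73', '20:-0.82', '25:-0.90', '30:-0.99', '35:-1.08', '40:-1.17']
0.06 0.45 0.03 ['0:-0.45', '10:-0.62', '15:-0.71', '20:-0.80', '25:-0.89', '30:-0.98', '35:-1.07', '40:-1.15']
0.06 0.5 0.016 ['0:-0.33', '10:-0.51', '15:-0.61', '20:-0.70', '25:-0.79', '30:-0.87', '35:-0.96', '40:-1.04']
0.06 0.5 0.03 ['0:-0.32', '10:-0.50', '15:-0.59', '20:-0.68', '25:-0.77', '30:-0.86', '35:-0.95', '40:-1.03']
0.06 0.55 0.016 ['0:-0.19', '10:-0.39', '15:-0.48', '20:-0.57', '25:-0.67', '30:-0.75', '35:-0.84', '40:-0.92']
0.06 0.55 0.03 ['0:-0.18', '10:-0.37', '15:-0.47', '20:-0.56', '25:-0.65', '30:-0.74', '35:-0.83', '40:-0.91']
0.06 0.6 0.016 ['0:-0.04', '10:-0.25', '15:-0.35', '20:-0.45', '25:-0.54', '30:-0.63', '35:-0.72', '40:-0.80']
0.06 0.6 0.03 ['0:-0.03', '10:-0.24', '15:-0.34', '20:-0.43', '25:-0.53', '30:-0.62', '35:-0.71', '
[... 441 characters left out ...]
'35:-1.07', '40:-1.16']
0.0726 0.5 0.016 ['0:-0.32', '10:-0.51', '15:-0.60', '20:-0.70', '25:-0.79', '30:-0.88', '35:-0.97', '40:-1.06']
0.0726 0.5 0.03 ['0:-0.30', '10:-0.49', '15:-0.59', '20:-0.68', '25:-0.77', '30:-0.87', '35:-0.96', '40:-1.04']
0.0726 0.55 0.016 ['0:-0.18', '10:-0.38', '15:-0.48', '20:-0.57', '25:-0.67', '30:-0.76', '35:-0.85', '40:-0.93']
0.0726 0.55 0.03 ['0:-0.17', '10:-0.37', '15:-0.46', '20:-0.56', '25:-0.66', '30:-0.75', '35:-0.84', '40:-0.92']
0.0726 0.6 0.016 ['0:-0.03', '10:-0.25', '15:-0.35', '20:-0.45', '25:-0.54', '30:-0.64', '35:-0.73', '40:-0.81']
0.0726 0.6 0.03 ['0:-0.02', '10:-0.23', '15:-0.34', '20:-0.44', '25:-0.53', '30:-0.63', '35:-0.72', '40:-0.80']
```

```bash
python3 - <<'E'
from h import *
p,R=cur()
az=np.deg2rad(9.8); R1=toolL(az,np.deg2rad(30)); b=np.array([.4884,.0823]); h=np.array([np.cos(az),np.sin(az)])
tip=np.r_[b-h*(.0325+.0095+.018),.024]
p1=tcp_for_tip(tip,R1,.0596); print(p1)
q,S=rows(p,R,p1,R1,8,-1)
E
```

```text
[0.39991037 0.06701519 0.07561511]
-0.0001, -0.0043, 0.0109, 1.23, -0.01, -0.02, -1,
-0.0001, -0.0041, 0.011, 1.23, -0.01, -0.02, -1,
-0, -0.0039, 0.0111, 1.24, -0.01, -0.03, -1,
-0.0001, -0.0036, 0.0111, 1.23, -0.01, -0.02, -1,
-0.0001, -0.0034, 0.0112, 1.23, -0, -0.02, -1,
-0, -0.0031, 0.0113, 1.23, -0.01, -0.02, -1,
-0.0001, -0.0029, 0.0114, 1.23, -0.01, -0.02, -1,
-0.0001, -0.0026, 0.0114, 1.24, -0.01, -0.02, -1,
```

Call:
drive_tool(steps=[0,0,0,3.3,0,0,-1,0,0,0,3.3,0,0,-1,0,0,0,3.3,0,0,-1,0,-0.004,0.0185,0,0,0,-1,0,-0.004,0.0185,0,0,0,-1,0,-0.004,0.0185,0,0,0,-1,0,-0.004,0.0185,0,0,0,-1,0,-0.004,0.0185,0,0,0,-1])

```text
clock: 4.2
eef_pos: [0.4012, 0.0668, 0.0763]
tool_rot: [0.624, 0.736, 0.2, 0.167]
ft_force: [1.4, 0.1, 0.1]
grip_width: 0.0853
```

```bash
python3 - <<'E'
from h import *
o=bot.get_obs();print(o['joint_pos'],o['ft_force'])
p,R=cur(); print(p, R.as_matrix().round(3), p+R.apply([0,0,.0596]))
im,d=vision.camera('scene')
cv2.imwrite('pics/s2.png',cv2.resize(im[140:270,240:420,::-1],None,fx=4,fy=4,interpolation=cv2.INTER_CUBIC))
im,d=vision.camera('top')
cv2.imwrite('pics/t2.png',cv2.resize(im[180:320,200:380,::-1],None,fx=4,fy=4,interpolation=cv2.INTER_CUBIC))
E
```

```text
[ 1.62342624e-01  1.85142547e-01 -1.01668019e+00 -1.58353829e-01
  4.60271806e-03 -7.90254246e-04] [1.36051304 0.13784063 0.05630044]
[0.40118476 0.06678457 0.07625374] [[-0.165  0.853  0.496]
 [ 0.986  0.14   0.086]
 [ 0.004  0.503 -0.864]] [0.430738   0.0719029  0.02475065]
```

View pics/s2.png

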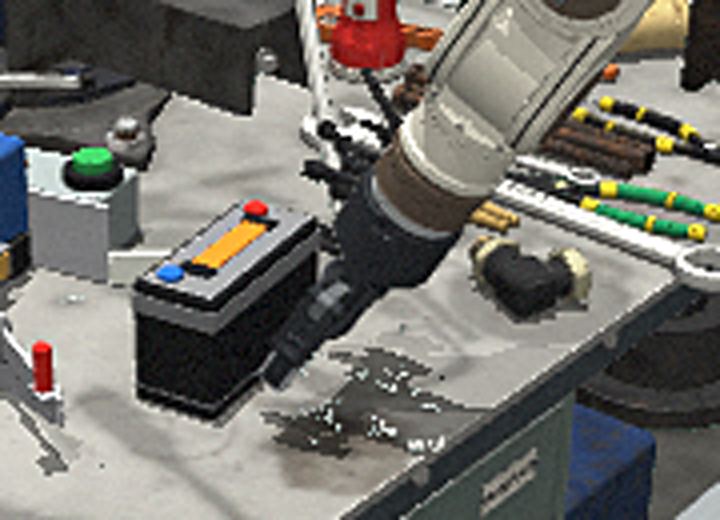

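View pics/t2.png

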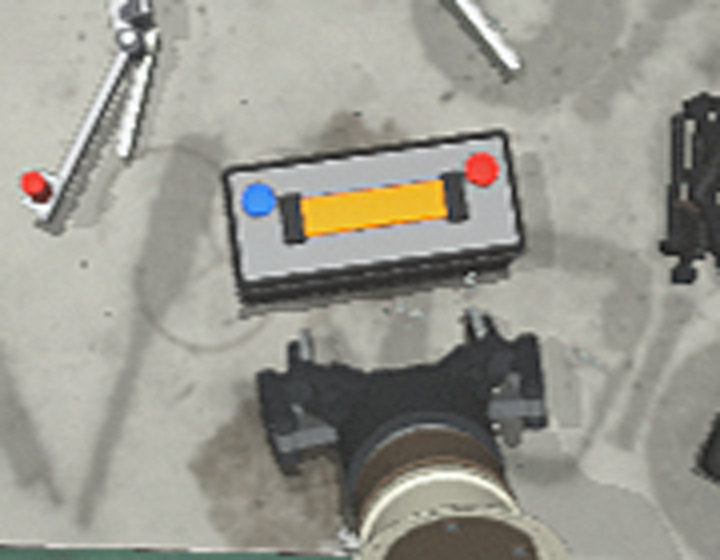

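```bash
cat >> h.py <<'E'
def pose_for(bx,by,yawdeg,tilt=30,back=.042,z=.024):
    az=DY+np.deg2rad(yawdeg); R=toolL(az,np.deg2rad(tilt)); b=d2w(bx,by)
    tip=np.r_[b-np.array([np.cos(az),np.sin(az)])*back,z]; return tcp_for_tip(tip,R,.0596),R
def path(poses,g=-1):
    p,R=cur()
    for (pt,Rt) in poses:
        s=R.inv().apply(pt-p).round(4); w=np.rad2deg((R.inv()*Rt).as_rotvec()).round(1)
        print(', '.join('%g'%v for v in list(s)+list(w)+[g])+','); p=p+R.apply(s); R=R*Ro.from_rotvec(np.deg2rad(w))
E
python3 - <<'E'
from h import *
x0,y0=w2d([.4884,.0823]); print(x0,y0)
P=[pose_for(x0,y0,-4.5,back=.042+k) for k in (.011,.006,.001)]
# smooth-ish
N=20
for i in range(1,N+1):
    t=i/N; P.append(pose_for(x0+(-.07-x0)*t, y0*(1-t), -4.5*(1-t)))
path(P)
E
```

```text
-0.16733924630885194 -0.013175607947467784
0.0004, 0.0072, 0.0023, -0.2, -0, -0.4, -1,
0, 0.0044, 0.0025, 0, -0, 0, -1,
0, 0.0043, 0.0025, 0, -0, 0, -1,
0.0008, 0.005, 0.003, 0, 0.1, -0.2, -1,
0.0007, 0.0042, 0.0024, 0, 0.1, -0.2, -1,
0.0007, 0.0042, 0.0024, 0, 0.1, -0.1, -1,
0.0007, 0.0041, 0.0024, 0, 0.1, -0.2, -1,
0.0007, 0.0042, 0.0024, 0, 0.1, -0.2, -1,
0.0007, 0.0042, 0.0024, 0, 0.2, -0.2, -1,
0.0006, 0.0041, 0.0024, 0, 0.1, -0.2, -1,
0.0007, 0.0042, 0.0024, 0, 0.1, -0.2, -1,
0.0006, 0.0042, 0.0024, 0, 0.1, -0.2, -1,
0.0006, 0.0042, 0.0025, 0, 0.1, -0.2, -1,
0.0005, 0.0042, 0.0024, 0, 0.1, -0.2, -1,
0.0006, 0.0042, 0.0024, 0, 0.1, -0.2, -1,
0.0005, 0.0042, 0.0024, 0, 0.1, -0.2, -1,
0.0005, 0.0042, 0.0024, 0, 0.2, -0.2, -1,
0.0005, 0.0042, 0.0025, 0, 0.1, -0.2, -1,
0.0005, 0.0042, 0.0024, 0, 0.1, -0.2, -1,
0.0004, 0.0042, 0.0024, 0, 0.1, -0.2, -1,
0.0005, 0.0042, 0.0025, 0, 0.1, -0.2, -1,
0.0004, 0.0042, 0.0024, 0, 0.1, -0.2, -1,
0.0004, 0.0042, 0.0024, 0, 0.1, -0.2, -1,
```

Call:
drive_tool(steps=[0.0004,0.0072,0.0023,-0.2,0,-0.4,-1,0,0.0044,0.0025,0,0,0,-1,0,0.0043,0.0025,0,0,0,-1,0.0008,0.005,0.003,0,0.1,-0.2,-1,0.0007,0.0042,0.0024,0,0.1,-0.2,-1,0.0007,0.0042,0.0024,0,0.1,-0.2,-1,0.0007,0.0042,0.0024,0,0.1,-0.2,-1,0.0007,0.0042,0.0024,0,0.1,-0.2,-1])

```text
clock: 4.97
eef_pos: [0.4375, 0.0767, 0.0769]
tool_rot: [0.615, 0.745, 0.197, 0.166]
ft_force: [-13.4, -6.8, 6.7]
grip_width: 0.0857
```

Call:
drive_tool(steps=[0.0007,0.0042,0.0024,0,0.1,-0.2,-1,0.0007,0.0042,0.0024,0,0.1,-0.2,-1,0.0006,0.0042,0.0024,0,0.1,-0.2,-1,0.0006,0.0042,0.0024,0,0.1,-0.2,-1])

```text
clock: 5.3
eef_pos: [0.456, 0.0832, 0.077]
tool_rot: [0.609, 0.75, 0.199, 0.164]
ft_force: [-12.0, -5.7, 4.3]
grip_width: 0.0856
```

```bash
cat >> h.py <<'E'
def look(tag):
    im,d=vision.camera('top'); pc=cloud('top',d)
    cv2.imwrite('pics/%s.png'%tag,cv2.resize(im[100:300,190:370,::-1],None,fx=3,fy=3,interpolation=cv2.INTER_CUBIC))
    gx=(pc[...,0]-DO[0])*np.cos(DY)+(pc[...,1]-DO[1])*np.sin(DY); gy=-(pc[...,0]-DO[0])*np.sin(DY)+(pc[...,1]-DO[1])*np.cos(DY)
    i=im.astype(int); grey=(abs(i[...,0]-i[...,2])<30)
    m=(abs(gy)<.13)&(gx>-.25)&(gx<.034)&(pc[...,2]>.085)&(pc[...,2]<.101)
    n,l,st,c=cv2.connectedComponentsWithStats(m.astype(np.uint8)); k=1+np.argmax(st[1:,4]); m=l==k
    r=cv2.minAreaRect(np.stack([gx[m],gy[m]],1).astype(np.float32)*1000); print('batt in dock',r, m.sum())
    return im,d,pc
E
python3 - <<'E'
from h import *
look('t3'); im,d=vision.camera('scene'); cv2.imwrite('pics/s3.png',cv2.resize(im[140:290,180:400,::-1],None,fx=3.5,fy=3.5,interpolation=cv2.INTER_CUBIC))
E
```

```text
batt in dock ((-129.5105743408203, -8.737144470214844), (151.3755645751953, 66.51969909667969), 87.71715545654297) 2145
```

View pics/t3.png

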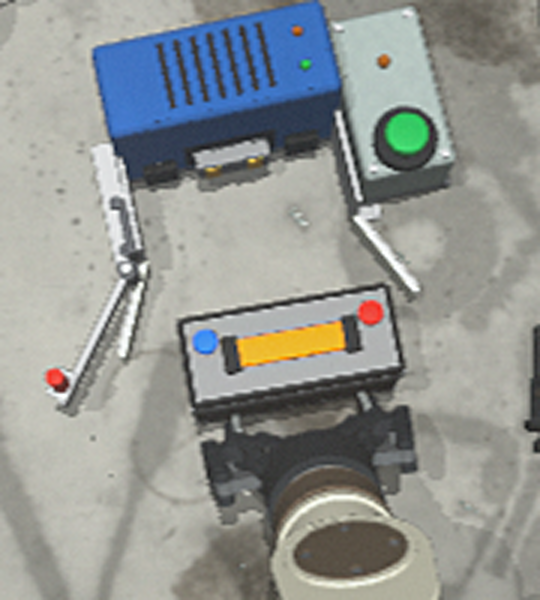

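View pics/s3.png

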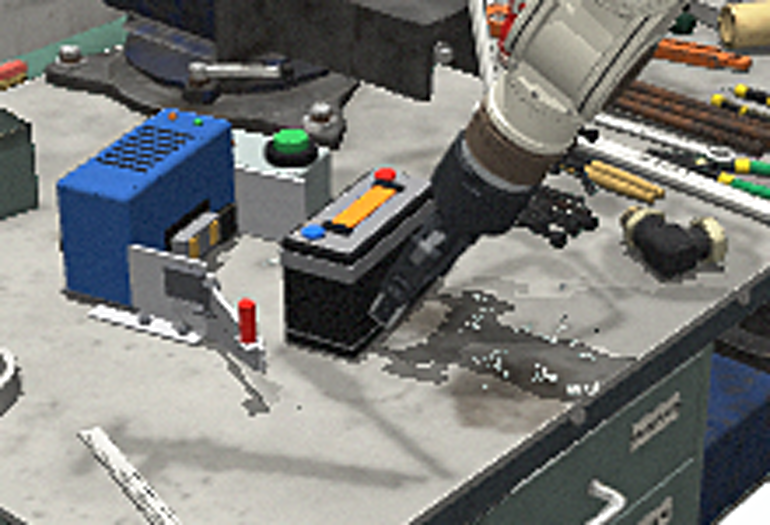

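```bash
cat >> h.py <<'E'
def bT(x,y,yd):
    T=np.eye(4); T[:3,:3]=Ro.from_euler('z',DY+np.deg2rad(yd)).as_matrix(); T[:2,3]=d2w(x,y); return T
def carry(b0,bs):
    p,R=cur(); T=np.eye(4);T[:3,:3]=R.as_matrix();T[:3,3]=p; rel=np.linalg.inv(bT(*b0))@T
    P=[]
    for b in bs: M=bT(*b)@rel; P.append((M[:3,3],Ro.from_matrix(M[:3,:3])))
    path(P)
E
python3 - <<'E'
from h import *
b0=(-.1295,-.0087,-2.3); N=12
p,R=cur(); print('tip dock',w2d(p+R.apply([0,0,.0596])), p[2])
carry(b0,[(b0[0]+(-.07-b0[0])*t,b0[1]*(1-t),b0[2]*(1-t)) for t in np.arange(1,N+1)/N])
E
```

```text
tip dock [-0.1673031  -0.00558869] 0.07732663040659392
0.0007, 0.0043, 0.0025, -0, 0.1, -0.2, -1,
0.0007, 0.0042, 0.0024, -0, 0.1, -0.1, -1,
0.0007, 0.0043, 0.0025, -0, 0.1, -0.2, -1,
0.0006, 0.0043, 0.0024, -0, 0.1, -0.2, -1,
0.0007, 0.0042, 0.0025, -0, 0.1, -0.1, -1,
0.0006, 0.0043, 0.0025, -0, 0.1, -0.2, -1,
0.0006, 0.0043, 0.0024, -0, 0.1, -0.2, -1,
0.0006, 0.0043, 0.0025, -0, 0.1, -0.1, -1,
0.0006, 0.0042, 0.0024, -0, 0.1, -0.2, -1,
0.0005, 0.0043, 0.0025, -0, 0.1, -0.2, -1,
0.0006, 0.0043, 0.0025, -0, 0.1, -0.1, -1,
0.0005, 0.0043, 0.0025, -0, 0, -0.2, -1,
```

Call:
drive_tool(steps=[0.0007,0.0043,0.0025,0,0.1,-0.2,-1,0.0007,0.0042,0.0025,0,0.1,-0.1,-1,0.0007,0.0043,0.0025,0,0.1,-0.2,-1,0.0006,0.0043,0.0025,0,0.1,-0.2,-1,0.0007,0.0042,0.0025,0,0.1,-0.1,-1,0.0006,0.0043,0.0025,0,0.1,-0.2,-1,0.0006,0.0043,0.0025,0,0.1,-0.2,-1,0.0006,0.0043,0.0025,0,0.1,-0.1,-1])

```text
clock: 6.07
eef_pos: [0.4936, 0.0969, 0.0768]
tool_rot: [0.599, 0.758, 0.201, 0.161]
ft_force: [-11.2, -4.8, 2.7]
grip_width: 0.0854
```

```bash
python3 - <<'E'
from h import *
look('t4')
p,R=cur(); print('tip dock',w2d(p+R.apply([0,0,.0596])), p[2])
E
```

```text
batt in dock ((-89.90269470214844, -2.8898162841796875), (151.23887634277344, 66.25374603271484), 88.98665618896484) 2120
tip dock [-0.12732621 -0.00076857] 0.07734433740084096
```

View pics/t4.png

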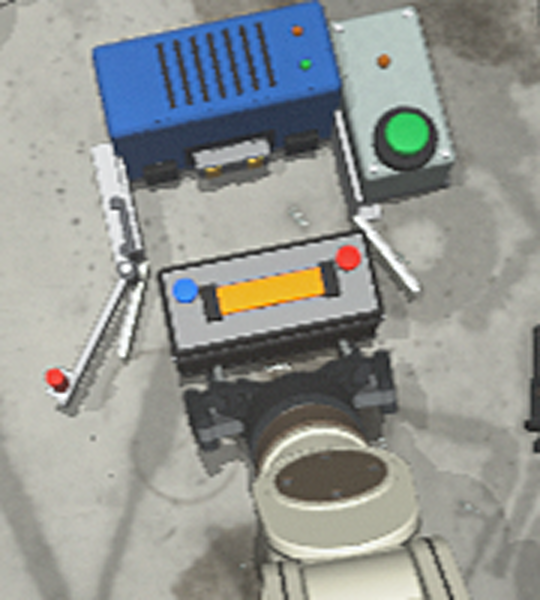

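```bash
python3 - <<'E'
from h import *
b0=(-.0899,-.0029,-1.0)
carry(b0,[(b0[0]+.005*i,b0[1]*max(0,1-i/5),b0[2]*max(0,1-i/5)) for i in range(1,9)])
E
```

```text
0.0004, 0.0043, 0.0025, -0, 0.1, -0.2, -1,
0.0004, 0.0043, 0.0025, -0, 0.1, -0.1, -1,
0.0004, 0.0044, 0.0025, -0, 0.1, -0.2, -1,
0.0004, 0.0043, 0.0025, -0, 0.1, -0.2, -1,
0.0003, 0.0043, 0.0025, -0, 0.1, -0.2, -1,
0, 0.0043, 0.0024, -0, -0, 0, -1,
0, 0.0044, 0.0025, -0, -0, 0, -1,
0, 0.0043, 0.0025, -0, -0, 0, -1,
```

Call:
drive_tool(steps=[0.0004,0.0043,0.0025,0,0.1,-0.2,-1,0.0004,0.0043,0.0025,0,0.1,-0.1,-1,0.0004,0.0043,0.0025,0,0.1,-0.2,-1,0.0004,0.0043,0.0025,0,0.1,-0.2,-1,0.0003,0.0043,0.0025,0,0.1,-0.2,-1,0,0.0043,0.0025,0,0,0,-1,0,0.0043,0.0025,0,0,0,-1,0,0.0043,0.0025,0,0,0,-1])

```text
clock: 6.78
eef_pos: [0.5316, 0.109, 0.0769]
tool_rot: [0.592, 0.764, 0.202, 0.159]
ft_force: [-11.7, -2.7, 2.2]
grip_width: 0.0855
```

```bash
python3 - <<'E'
from h import *
look('t5')
p,R=cur(); print('tip dock',w2d(p+R.apply([0,0,.0596])), p[2],bot.get_obs()['ft_force'])
E
```

```text
batt in dock ((-50.048519134521484, 0.8828964233398438), (66.74427032470703, 150.96006774902344), 0.17813539505004883) 2054
tip dock [-0.08762432  0.00192456] 0.07736019712616723 [-5.37870353 -2.01367382 -3.82854083]
```

View pics/t5.png

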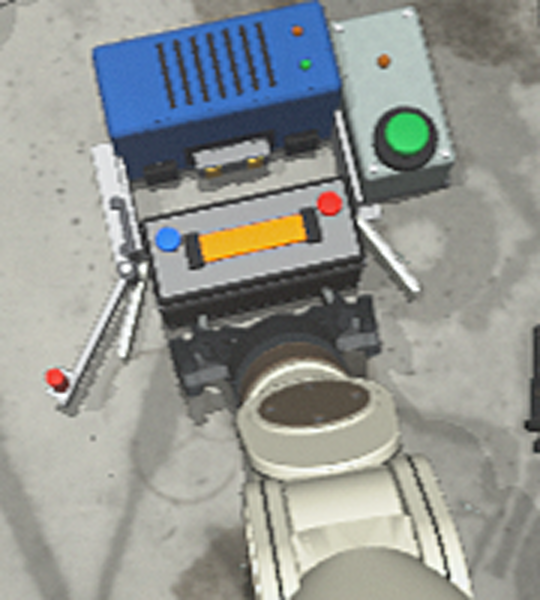

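Call:
drive_tool(steps=[0,0.0043,0.0025,0,0,0,-1,0,0.0043,0.0025,0,0,0,-1,0,0.0043,0.0025,0,0,0,-1,0,0.0043,0.0025,0,0,0,-1,0,0.0043,0.0025,0,0,0,-1,0,0.0043,0.0025,0,0,0,-1,0,0.0043,0.0025,0,0,0,-1,0,0.0035,0.002,0,0,0,-1])

```text
clock: 7.5
eef_pos: [0.5694, 0.1189, 0.077]
tool_rot: [0.591, 0.764, 0.203, 0.159]
ft_force: [-10.0, -2.4, 1.2]
grip_width: 0.0855
```

Call:
drive_tool(steps=[0,0.0022,0.0012,0,0,0,-1,0,0.0022,0.0012,0,0,0,-1])

```text
clock: 7.67
eef_pos: [0.5734, 0.12, 0.0769]
tool_rot: [0.592, 0.764, 0.202, 0.158]
ft_force: [-15.9, -4.5, 7.7]
grip_width: 0.0852
```

```bash
python3 - <<'E'
from h import *
look('t6')
p,R=cur(); print('tip dock',w2d(p+R.apply([0,0,.0596])), p[2],bot.get_obs()['ft_force'])
E
```

```text
batt in dock ((-7.006690979003906, 0.922027587890625), (67.48821258544922, 151.52023315429688), 0.2504679560661316) 2015
tip dock [-0.04553724  0.00228846] 0.07705952174313019 [-10.74053988  -3.02694486   0.49168686]
```

View pics/t6.png

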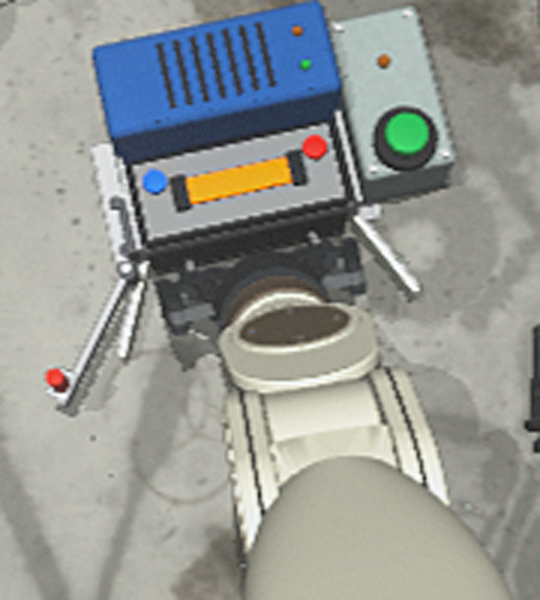

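Call:
drive_tool(steps=[0,0.0013,0.0007,0,0,0,-1,0,0.0013,0.0007,0,0,0,-1,0,0.0013,0.0007,0,0,0,-1])

```text
clock: 7.97
eef_pos: [0.577, 0.1209, 0.0769]
tool_rot: [0.592, 0.764, 0.202, 0.158]
ft_force: [-16.2, -5.6, 6.6]
grip_width: 0.0856
```

Call:
drive_tool(steps=[0,0.0013,0.0007,0,0,0,-1,0,0.0009,0.0005,0,0,0,-1])

```text
clock: 8.13
eef_pos: [0.5779, 0.1212, 0.0768]
tool_rot: [0.592, 0.765, 0.201, 0.157]
ft_force: [-29.6, -7.2, 22.1]
grip_width: 0.0854
```

```bash
python3 - <<'E'
from h import *
look('t7')
p,R=cur(); print('tip dock',w2d(p+R.apply([0,0,.0596])), p[2],bot.get_obs()['ft_force'])
im,d=vision.camera('scene'); cv2.imwrite('pics/s7.png',cv2.resize(im[140:290,170:350,::-1],None,fx=4,fy=4,interpolation=cv2.INTER_CUBIC))
E
```

```text
batt in dock ((-2.3890304565429688, 1.020294189453125), (67.64100646972656, 151.93373107910156), 0.17236581444740295) 2007
tip dock [-0.04172789  0.00231071] 0.07689114540177604 [-24.13746452  -5.69215556  16.48001304]
```

View pics/t7.png

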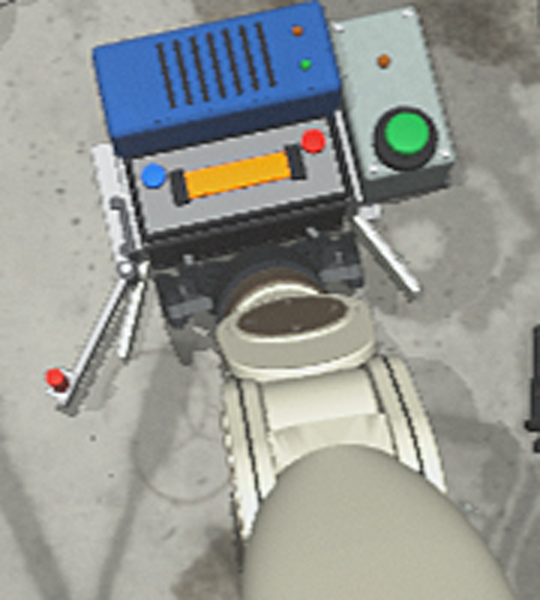

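View pics/s7.png

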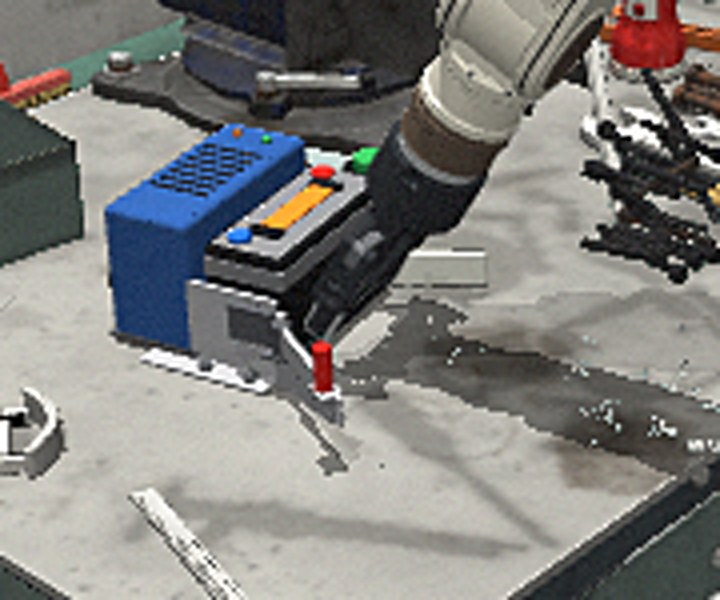

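Call:
drive_tool(steps=[0,0.0009,0.0005,0,0,0,-1,0,0,0,0,0,0,-1,0,0,0,0,0,0,-1])

```text
clock: 8.48
eef_pos: [0.5779, 0.1212, 0.0768]
tool_rot: [0.592, 0.765, 0.2, 0.157]
ft_force: [-28.6, -7.1, 20.5]
grip_width: 0.0853
```

Call:
drive_tool(steps=[0,-0.002,-0.001,0,0,0,-1,0,-0.0043,-0.0025,0,0,0,-1,0,-0.0069,-0.004,0,0,0,-1,0,-0.0069,-0.004,0,0,0,-1,0,-0.0086,-0.005,0,0,0,-1,0,-0.0086,-0.005,0,0,0,-1,0,-0.0086,-0.005,0,0,0,-1,0,-0.0086,-0.005,0,0,0,-1])

```text
clock: 9.15
eef_pos: [0.5246, 0.1072, 0.0791]
tool_rot: [0.59, 0.763, 0.206, 0.162]
ft_force: [-0.9, 0.1, -0.6]
grip_width: 0.0855
```

```bash
cat >> h.py <<'E'
HG=np.array([-.0405,.094])
def post(phi):
    u=np.array([-np.sin(phi),-np.cos(phi)]); n=np.array([-np.cos(phi),np.sin(phi)]); return HG+.095*u+.006*n, n
E
python3 - <<'E'
from h import *
im,d,pc=look('t8')
p,R=cur(); print(p,bot.get_obs()['ft_force'])
i=im.astype(int); r=(i[...,0]>i[...,1]+80)&(i[...,0]>i[...,2]+80); r[:,:200]=0;r[:210]=0;r[250:]=0;r[:,225:]=0
g=r&(pc[...,2]>.08); q=pc[g].mean(0); print('post',q,w2d(q))
vu=np.argwhere(r).mean(0);a=Pz('top',vu[1],vu[0],.088);print(a,w2d(a))
for ph in (2.1,2.2,2.3,2.4,2.5): print(ph,post(ph)[0])
# keeper bar foot measure
E
```

```text
batt in dock ((-2.732318878173828, 1.0074386596679688), (66.6364974975586, 151.841552734375), 0.35880982875823975) 2020
[0.52203354 0.10664996 0.07801749] [-2.80904658 -0.93417335 -0.11806528]
post [0.49744029 0.25910444 0.0911882 ] [-0.11490854  0.15591773]
[0.49815719 0.26039253 0.088     ] [-0.1138957   0.15698884]
2.1 [-0.11947581  0.14713964]
2.2 [-0.11377615  0.15475858]
2.3 [-0.10734434  0.16177045]
2.4 [-0.10024464  0.16810518]
2.5 [-0.09254799  0.17369948]
```

View pics/t8.png

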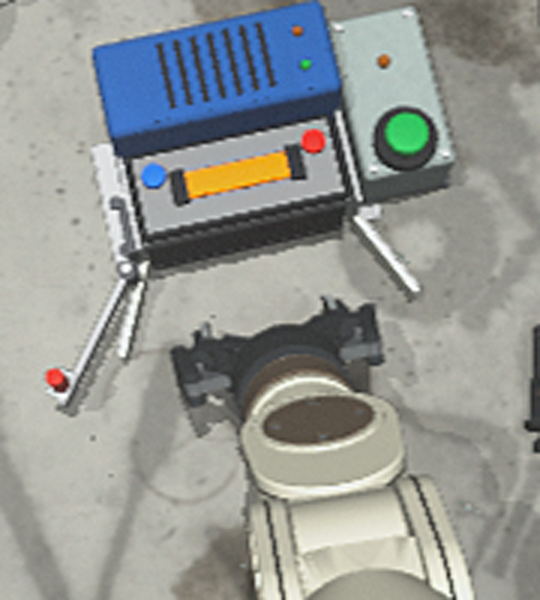

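```bash
cat >> h.py <<'E'
def vpose(dx,dy,yawdeg,ztip,tilt=0):
    R=toolL(DY+np.deg2rad(yawdeg),np.deg2rad(tilt)); return np.r_[d2w(dx,dy),ztip+.0726],R
E
python3 - <<'E'
from h import *
p,R=cur(); P=[]
for i in range(1,9): 
    t=i/8; P.append((p+np.array([0,0,.135*t]),toolL(DY,np.deg2rad(30*(1-t)))))
pe,n=post(2.2); s=pe+n*(.0175+.022); a=w2d(p)
for i in range(1,21):
    t=i/20; q=a+(s-a)*t; P.append(vpose(q[0],q[1],-126*t,.14))
for i in range(1,7): P.append(vpose(s[0],s[1],-126,.14-.078*i/6))
print(d2w(*s)); path(P,1)
E
```

```text
[0.51346138 0.2949487 ]
-0, 0.0085, -0.0146, 3.9, 0, 0.3, 1,
-0.0001, 0.0075, -0.0151, 3.8, 0, -0, 1,
0, 0.0064, -0.0156, 3.7, 0, -0, 1,
0, 0.0054, -0.016, 3.8, 0, -0, 1,
0, 0.0044, -0.0163, 3.7, 0, -0, 1,
0, 0.0033, -0.0165, 3.8, 0, -0.1, 1,
0, 0.0022, -0.0168, 3.7, 0, 0, 1,
-0, 0.0011, -0.0168, 3.8, 0, 0, 1,
0.0092, 0.0019, 0.0004, -0, 0, 6.3, 1,
0.0094, 0.0009, -0, -0, 0, 6.3, 1,
0.0094, -0.0001, -0, -0, 0, 6.3, 1,
0.0094, -0.0012, -0, -0, 0, 6.3, 1,
0.0091, -0.0022, -0, 0, 0, 6.3, 1,
0.0089, -0.0032, -0, 0, 0, 6.3, 1,
0.0085, -0.0041, -0, 0, 0, 6.3, 1,
0.0079, -0.0051, -0, 0, 0, 6.3, 1,
0.0074, -0.0059, -0.0001, 0, 0, 6.3, 1,
0.0067, -0.0066, 0, 0, 0, 6.3, 1,
0.0059, -0.0074, 0, 0, 0, 6.3, 1,
0.005, -0.0079, 0, 0, 0, 6.3, 1,
0.0042, -0.0085, 0, 0, 0, 6.3, 1,
0.0032, -0.0088, 0, 0, 0, 6.3, 1,
0.0022, -0.0092, 0, 0, 0, 6.3, 1,
0.0012, -0.0094, -0, 0, 0, 6.3, 1,
0.0001, -0.0094, -0, 0, 0, 6.3, 1,
-0.0009, -0.0094, -0, 0, 0, 6.3, 1,
-0.0019, -0.0092, -0, 0, -0, 6.3, 1,
-0.0029, -0.009, -0, 0, -0, 6.3, 1,
0, 0, 0.013, 0, -0, 0, 1,
0, 0, 0.013, 0, -0, 0, 1,
0, -0, 0.013, 0, -0, 0, 1,
0, -0, 0.013, 0, -0, 0, 1,
0, -0, 0.013, 0, -0, 0, 1,
0, -0, 0.013, 0, -0, 0, 1,
```

Call:
drive_tool(steps=[0,0.0085,-0.0146,3.9,0,0.3,1,0,0.0075,-0.0151,3.8,0,0,1,0,0.0064,-0.0156,3.7,0,0,1,0,0.0054,-0.016,3.8,0,0,1,0,0.0044,-0.0163,3.7,0,0,1,0,0.0033,-0.0165,3.8,0,0,1,0,0.0022,-0.0168,3.7,0,0,1,0,0.0011,-0.0168,3.8,0,0,1])

```text
clock: 9.87
eef_pos: [0.5247, 0.1074, 0.2152]
tool_rot: [0.614, 0.789, 0.0, 0.001]
ft_force: [0.7, -0.1, -0.5]
grip_width: -0.0001
```

Call:
drive_tool(steps=[0.0092,0.0019,0.0004,0,0,6.3,1,0.0094,0.0009,0,0,0,6.3,1,0.0094,-0.0001,0,0,0,6.3,1,0.0094,-0.0012,0,0,0,6.3,1,0.0091,-0.0022,0,0,0,6.3,1,0.0089,-0.0032,0,0,0,6.3,1,0.0085,-0.0041,0,0,0,6.3,1,0.0079,-0.0051,0,0,0,6.3,1])

```text
clock: 10.53
eef_pos: [0.5214, 0.1832, 0.2132]
tool_rot: [0.893, 0.45, 0.001, 0.001]
ft_force: [0.7, -0.5, -0.0]
grip_width: -0.0003
```

Call:
drive_tool(steps=[0.0074,-0.0059,0,0,0,6.3,1,0.0067,-0.0066,0,0,0,6.3,1,0.0059,-0.0074,0,0,0,6.3,1,0.005,-0.0079,0,0,0,6.3,1,0.0042,-0.0085,0,0,0,6.3,1,0.0032,-0.0088,0,0,0,6.3,1,0.0022,-0.0092,0,0,0,6.3,1,0.0012,-0.0094,0,0,0,6.3,1])

```text
clock: 11.2
eef_pos: [0.5181, 0.2585, 0.2131]
tool_rot: [1.0, 0.027, 0.001, -0.0]
ft_force: [0.7, 0.7, -0.8]
grip_width: 0.0002
```

Call:
drive_tool(steps=[0.0001,-0.0094,0,0,0,6.3,1,-0.0009,-0.0094,0,0,0,6.3,1,-0.0019,-0.0092,0,0,0,6.3,1,-0.0029,-0.009,0,0,0,6.3,1])

```text
clock: 11.53
eef_pos: [0.5164, 0.2962, 0.2131]
tool_rot: [0.982, -0.191, 0.001, -0.0]
ft_force: [-0.1, 0.8, -0.6]
grip_width: -0.0
```

```bash
python3 - <<'E'
from h import *
o=bot.get_obs();print(o['joint_pos'],o['ft_force'])
p,R=cur(); print(p, R.as_matrix().round(3), w2d(p))
look('t9')
im,d=vision.camera('scene'); cv2.imwrite('pics/s9.png',cv2.resize(im[140:290,170:350,::-1],None,fx=4,fy=4,interpolation=cv2.INTER_CUBIC))
E
```

```text
[ 5.21269122e-01  4.76982222e-01  1.08441673e-01  1.19972630e+00
 -1.26986996e-03  2.47704532e+00] [-0.07800348  0.83437177 -0.59662962]
[0.51639694 0.29620191 0.21310056] [[ 0.927 -0.376  0.003]
 [-0.376 -0.927  0.   ]
 [ 0.003 -0.001 -1.   ]] [-0.08737621  0.18718349]
batt in dock ((-2.4833106994628906, 0.9152297973632812), (67.21239471435547, 152.01739501953125), 0.3430127799510956) 2018
```

View pics/t9.png

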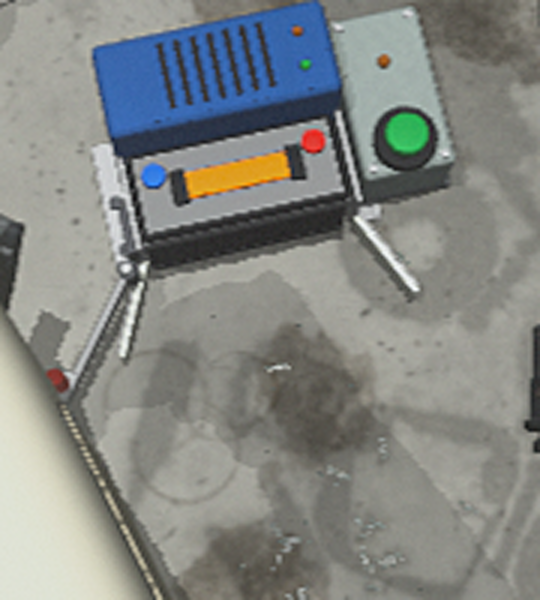

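View pics/s9.png

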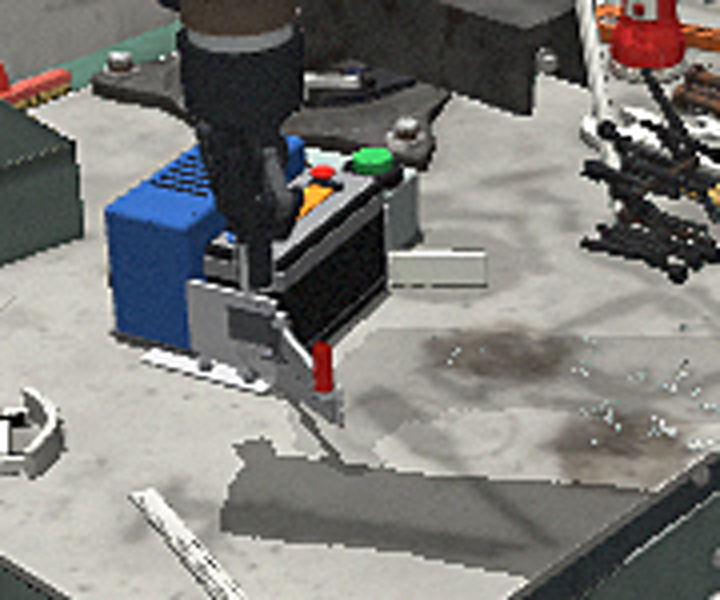

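```bash
python3 - <<'E'
from h import *
P=[]
p,R=cur(); s=w2d(p)
for i in range(1,7): P.append(vpose(s[0],s[1],-126,.1405-.0785*i/6))
for o in (.010,.001):
    q,n=post(2.2); q=q+n*(.0175+o); P.append(vpose(q[0],q[1],-126,.062))
for ph in np.arange(2.12,-.001,-.08):
    q,n=post(ph); q=q+n*.0175; P.append(vpose(q[0],q[1],-np.rad2deg(ph),.062)); 
print(ph); path(P,1)
E
```

```text
0.03999999999999826
-0, 0, 0.013, -0.1, -0.2, 0.1, 1,
-0, 0, 0.0131, 0, 0, -0, 1,
-0, 0, 0.0131, 0, 0, -0, 1,
-0, 0, 0.0131, 0, 0, -0, 1,
0, 0, 0.0131, 0, 0, -0, 1,
0, 0, 0.0131, 0, 0, -0, 1,
-0.0019, 0.0149, -0, 0, 0, -0, 1,
-0.0001, 0.009, -0, 0, 0, -0, 1,
-0.0015, 0.0087, -0, -0, 0, -4.6, 1,
-0.0016, 0.0077, -0, -0, 0, -4.6, 1,
-0.0016, 0.0076, -0, -0, 0, -4.5, 1,
-0.0016, 0.0077, -0, -0, 0, -4.6, 1,
-0.0015, 0.0077, -0, -0, 0, -4.6, 1,
-0.0016, 0.0076, -0, -0, 0, -4.6, 1,
-0.0016, 0.0077, -0, -0, 0, -4.6, 1,
-0.0016, 0.0077, -0, -0, 0, -4.6, 1,
-0.0015, 0.0076, -0, -0, 0, -4.5, 1,
-0.0016, 0.0077, -0.0001, -0, 0, -4.6, 1,
-0.0016, 0.0077, 0, -0, 0, -4.6, 1,
-0.0015, 0.0076, 0, -0, 0, -4.6, 1,
-0.0016, 0.0077, 0, -0, 0, -4.6, 1,
-0.0016, 0.0077, 0, -0, 0, -4.6, 1,
-0.0016, 0.0076, 0, -0, 0, -4.5, 1,
-0.0016, 0.0077, 0, -0, 0, -4.6, 1,
-0.0015, 0.0077, 0, -0, 0, -4.6, 1,
-0.0016, 0.0076, 0, -0, 0, -4.6, 1,
-0.0016, 0.0077, 0, -0, 0, -4.6, 1,
-0.0015, 0.0077, -0, -0, 0, -4.6, 1,
-0.0016, 0.0076, -0, -0, -0, -4.5, 1,
-0.0016, 0.0077, -0, -0, -0, -4.6, 1,
-0.0016, 0.0077, -0, -0, -0, -4.6, 1,
-0.0015, 0.0076, -0, -0, -0, -4.6, 1,
-0.0016, 0.0077, -0, -0, -0, -4.6, 1,
-0.0016, 0.0077, -0, -0, -0, -4.6, 1,
-0.0016, 0.0076, -0, -0, -0, -4.5, 1,
```

Call:
drive_tool(steps=[0,0,0.013,-0.1,-0.2,0.1,1,0,0,0.0131,0,0,0,1,0,0,0.0131,0,0,0,1,0,0,0.0131,0,0,0,1,0,0,0.0131,0,0,0,1,0,0,0.0131,0,0,0,1,-0.0019,0.0149,0,0,0,0,1,0,0.009,0,0,0,0,1])

```text
clock: 12.3
eef_pos: [0.5041, 0.2726, 0.1324]
tool_rot: [0.982, -0.189, -0.002, 0.002]
ft_force: [-0.5, 0.6, -1.6]
grip_width: 0.0004
```

Call:
drive_tool(steps=[-0.0015,0.0087,0,0,0,-4.6,1,-0.0016,0.0077,0,0,0,-4.6,1,-0.0016,0.0076,0,0,0,-4.6,1,-0.0016,0.0077,0,0,0,-4.6,1])

```text
clock: 12.63
eef_pos: [0.4914, 0.2446, 0.1348]
tool_rot: [1.0, -0.028, -0.0, -0.0]
ft_force: [0.8, 1.4, -0.3]
grip_width: -0.0
```

```bash
python3 - <<'E'
from h import *
p,R=cur(); print(p, w2d(p),bot.get_obs()['ft_force'])
im,d=vision.camera('scene'); cv2.imwrite('pics/s10.png',cv2.resize(im[140:290,170:350,::-1],None,fx=4,fy=4,interpolation=cv2.INTER_CUBIC))
E
```

```text
[0.49137204 0.24461203 0.13479596] [-0.12436838  0.14337321] [ 0.80765889  1.37660559 -0.29850163]
```

View pics/s10.png

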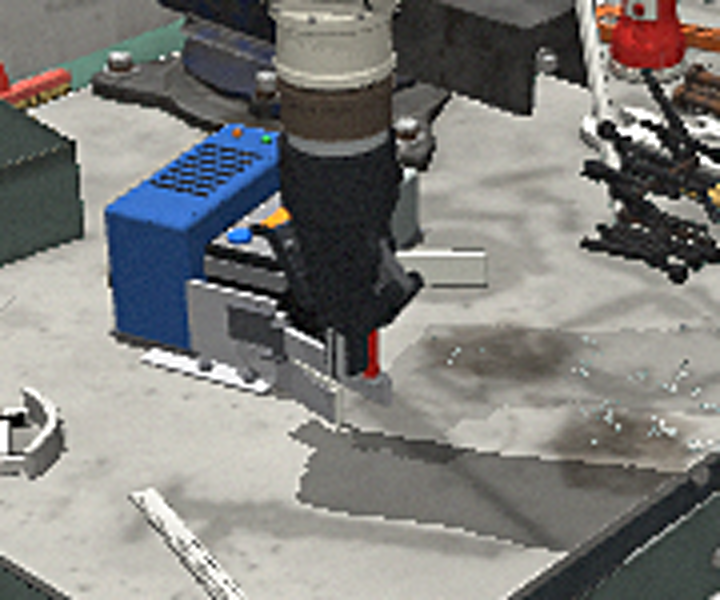

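Call:
drive_tool(steps=[-0.0015,0.0077,0,0,0,-4.6,1,-0.0016,0.0077,0,0,0,-4.6,1,-0.0016,0.0077,0,0,0,-4.6,1,-0.0016,0.0077,0,0,0,-4.6,1,-0.0015,0.0076,0,0,0,-4.5,1,-0.0016,0.0077,0,0,0,-4.6,1,-0.0016,0.0077,0,0,0,-4.6,1,-0.0015,0.0076,0,0,0,-4.6,1])

```text
clock: 13.35
eef_pos: [0.4928, 0.1834, 0.1351]
tool_rot: [0.958, 0.288, -0.0, -0.0]
ft_force: [0.4, 1.1, -0.8]
grip_width: -0.0001
```

```bash
python3 - <<'E'
from h import *
p,R=cur(); print(p, w2d(p),bot.get_obs()['ft_force'])
y=R.apply([0,1,0]); print('push ang rel dock',np.rad2deg(np.arctan2(y[1],y[0])-DY))
P=[]
for ph in list(np.arange(1.16,.03,-.08)):
    q,n=post(ph); q=q+n*.0175; P.append(vpose(q[0],q[1],-np.rad2deg(ph),.062)); 
print(ph); path(P,1)
im,d=vision.camera('scene'); cv2.imwrite('pics/s11.png',cv2.resize(im[140:290,170:350,::-1],None,fx=4,fy=4,interpolation=cv2.INTER_CUBIC))
look('t11')
E
```

```text
[0.49283316 0.18338607 0.13508168] [-0.13807529  0.0836834 ] [ 0.37237988  1.10408917 -0.78008347]
push ang rel dock -70.86694572659988
0.039999999999998925
-0.001, 0.0061, 0.0005, -0.1, -0, -4.4, 1,
-0.0015, 0.0077, -0, 0, -0, -4.6, 1,
-0.0016, 0.0076, -0, 0, -0, -4.6, 1,
-0.0016, 0.0077, -0, 0, -0, -4.6, 1,
-0.0016, 0.0077, -0, 0, 0, -4.5, 1,
-0.0015, 0.0076, 0, 0, 0, -4.6, 1,
-0.0016, 0.0077, 0, 0, 0, -4.6, 1,
-0.0016, 0.0077, 0, 0, 0, -4.6, 1,
-0.0016, 0.0076, 0, 0, 0, -4.6, 1,
-0.0015, 0.0077, 0, 0, 0, -4.6, 1,
-0.0016, 0.0077, 0, 0, 0, -4.5, 1,
-0.0016, 0.0076, 0, 0, 0, -4.6, 1,
-0.0016, 0.0077, 0.0001, 0, 0, -4.6, 1,
-0.0015, 0.0077, -0, 0, 0, -4.6, 1,
-0.0016, 0.0076, -0, 0, 0, -4.6, 1,
batt in dock ((-3.0356407165527344, -21.747474670410156), (107.32522583007812, 65.90573120117188), 89.74982452392578) 1348
```

View pics/s11.png

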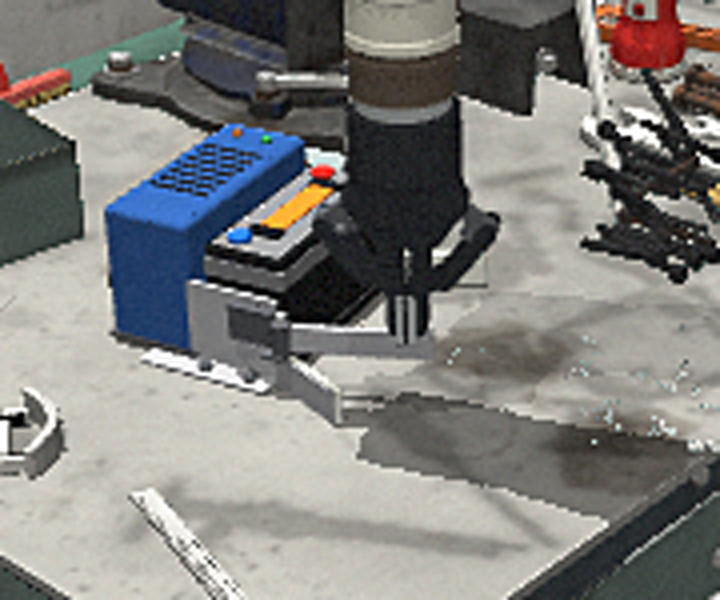

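View pics/t11.png

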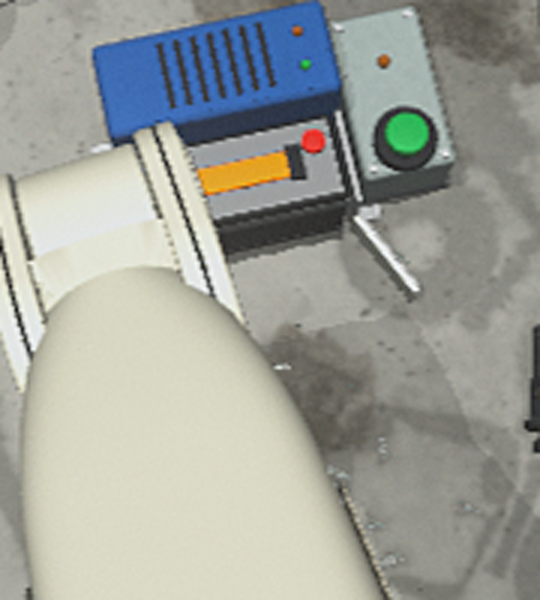

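Call:
drive_tool(steps=[-0.001,0.0061,0.0005,0,0,-4.4,1,-0.0015,0.0077,0,0,0,-4.6,1,-0.0016,0.0076,0,0,0,-4.6,1,-0.0016,0.0077,0,0,0,-4.6,1,-0.0016,0.0077,0,0,0,-4.5,1,-0.0015,0.0076,0,0,0,-4.6,1,-0.0016,0.0077,0,0,0,-4.6,1,-0.0016,0.0077,0,0,0,-4.6,1])

```text
clock: 14.12
eef_pos: [0.5296, 0.1366, 0.1343]
tool_rot: [0.82, 0.572, -0.001, -0.001]
ft_force: [-0.5, 1.9, -0.2]
grip_width: -0.0001
```

Call:
drive_tool(steps=[-0.0016,0.0076,0,0,0,-4.6,1,-0.0015,0.0077,0,0,0,-4.6,1,-0.0016,0.0077,0,0,0,-4.5,1,-0.0016,0.0076,0,0,0,-4.6,1,-0.0016,0.0077,0,0,0,-4.6,1])

```text
clock: 14.53
eef_pos: [0.5654, 0.1216, 0.1341]
tool_rot: [0.69, 0.724, -0.001, -0.001]
ft_force: [-0.7, 0.7, 0.2]
grip_width: -0.0002
```

```bash
python3 - <<'E'
from h import *
p,R=cur(); print(p, w2d(p),bot.get_obs()['ft_force'])
y=R.apply([0,1,0]); print('push ang rel dock',np.rad2deg(np.arctan2(y[1],y[0])-DY))
P=[]
for ph in [.2,.14,.08,.03,-.01]:
    q,n=post(ph); q=q+n*.0175; P.append(vpose(q[0],q[1],-np.rad2deg(ph),.062)); 
path(P,1)
im,d=vision.camera('scene'); cv2.imwrite('pics/s12.png',cv2.resize(im[140:290,170:350,::-1],None,fx=4,fy=4,interpolation=cv2.INTER_CUBIC))
E
```

```text
[0.56535736 0.12158611 0.13409231] [-0.08306272  0.00588486] [-0.7237683   0.71535702  0.17503237]
push ang rel dock -11.57808604297306
-0.0002, 0.0007, -0.0005, -0.1, -0, -0.1, 1,
-0.0012, 0.0057, -0, -0, -0, -3.5, 1,
-0.0013, 0.0058, -0, -0, -0, -3.4, 1,
-0.001, 0.0048, -0, -0, -0, -2.9, 1,
-0.0009, 0.0038, -0, -0, -0, -2.3, 1,
```

View pics/s12.png

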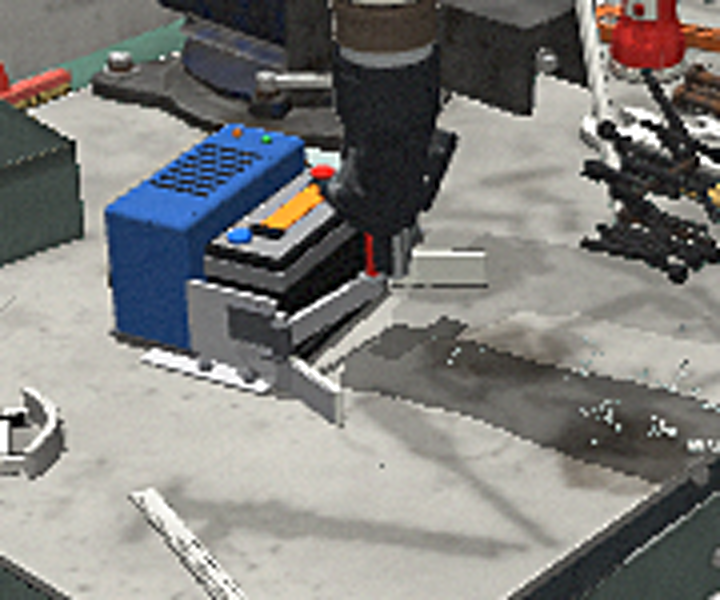

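Call:
drive_tool(steps=[-0.0012,0.0057,0,0,0,-3.5,1,-0.0013,0.0058,0,0,0,-3.4,1,-0.001,0.0048,0,0,0,-2.9,1])

```text
clock: 14.83
eef_pos: [0.5817, 0.1198, 0.134]
tool_rot: [0.627, 0.779, -0.001, -0.001]
ft_force: [-1.7, 0.4, -0.4]
grip_width: 0.0003
```

Call:
drive_tool(steps=[-0.0009,0.0035,0,0,0,-2,1,0,0.0015,0,0,0,0,1])

```text
clock: 15.0
eef_pos: [0.5843, 0.1197, 0.1336]
tool_rot: [0.614, 0.79, -0.003, -0.003]
ft_force: [-9.7, -2.4, 7.3]
grip_width: -0.0
```

Call:
drive_tool(steps=[0,0.001,0,0,0,0,1,0,0.0005,0,0,0,0,1,0,0,0,0,0,0,1])

```text
clock: 15.25
eef_pos: [0.5845, 0.1197, 0.1337]
tool_rot: [0.614, 0.789, -0.004, -0.003]
ft_force: [-10.6, -1.3, 7.3]
grip_width: -0.0
```

```bash
python3 - <<'E'
from h import *
p,R=cur(); print(p, w2d(p),bot.get_obs()['ft_force'])
im,d=vision.camera('scene'); cv2.imwrite('pics/s13.png',cv2.resize(im[170:270,200:320,::-1],None,fx=6,fy=6,interpolation=cv2.INTER_CUBIC))
E
```

```text
[0.58447043 0.11973396 0.13369512] [-0.06499933 -0.00063081] [-10.60179626  -1.27711413   7.30480647]
```

View pics/s13.png

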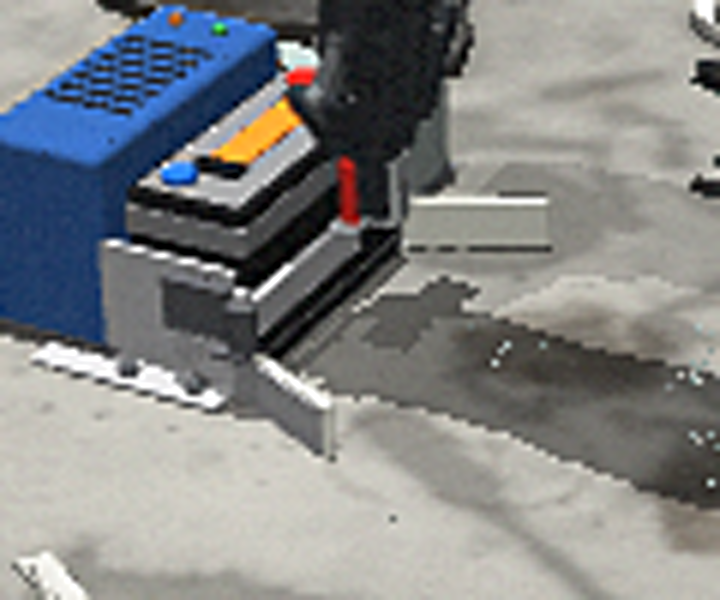

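Call:
drive_tool(steps=[0,-0.003,0,0,0,0,1,0,-0.008,0,0,0,0,1,0,-0.012,-0.002,0,0,0,1,0,-0.015,-0.01,0,0,0,1,0,-0.015,-0.02,0,0,0,1,0,-0.02,-0.025,0,0,0,1,0,-0.03,-0.025,0,0,0,1,0,-0.03,-0.01,0,0,0,1])

```text
clock: 15.97
eef_pos: [0.4606, 0.0873, 0.2294]
tool_rot: [0.613, 0.79, 0.002, 0.002]
ft_force: [-0.6, -0.0, 0.4]
grip_width: -0.0001
```

```bash
python3 - <<'E'
from h import *
p,R=cur(); print(p, w2d(p),bot.get_obs()['ft_force'])
im,d=vision.camera('top'); cv2.imwrite('pics/t14.png',cv2.resize(im[110:210,210:330,::-1],None,fx=6,fy=6,interpolation=cv2.INTER_CUBIC))
pc=cloud('top',d); i=im.astype(int); r=(i[...,0]>i[...,1]+80)&(i[...,0]>i[...,2]+80)
print([ (v,u,pc[v,u].round(3).tolist()) for v,u in np.argwhere(r) if 110<v<210 and 210<u<330])
im,d=vision.camera('scene'); cv2.imwrite('pics/s14.png',cv2.resize(im[170:270,200:320,::-1],None,fx=6,fy=6,interpolation=cv2.INTER_CUBIC))
E
```

```text
[0.4605608  0.08733162 0.22939621] [-0.19307306 -0.00142364] [-0.64734987 -0.03171485  0.38412722]
[(np.int64(143), np.int64(293), [0.678, 0.087, 0.101]), (np.int64(143), np.int64(294), [0.677, 0.085, 0.105]), (np.int64(143), np.int64(295), [0.679, 0.083, 0.098]), (np.int64(144), np.int64(291), [0.677, 0.091, 0.096]), (np.int64(144), np.int64(292), [0.676, 0.089, 0.101]), (np.int64(144), np.int64(293), [0.675, 0.087, 0.102]), (np.int64(144), np.int64(294), [0.676, 0.085, 0.102]), (np.int64(144), np.int64(295), [0.676, 0.083, 0.101]), (np.int64(144), np.int64(296), [0.676, 0.08, 0.101]), (np.int64(144), np.int64(297), [0.675, 0.078, 0.103]), (np.int64(145), np.int64(291), [0.674, 0.091, 0.1]), (np.int64(145), np.int64(292), [0.675, 0.089, 0.097]), (np.int64(145), np.int64(293), [0.673, 0.087, 0.103]), (np.int64(145), np.int64(294), [0.673, 0.085, 0.101]), (np.int64(145), np.int64(295), [0.674, 0.083, 0.1]), (np.int64(145), np.int64(296), [0.674, 0.08, 0.102]), (np.int64(145), np.int64(297), [0.674, 0.078, 0.101]), (np.int64(146), np.int64(291), [0.67, 0.091, 0.103]), (np.int64(146), n
[... 1621 characters left out ...]
t64(150), np.int64(295), [0.663, 0.082, 0.1]), (np.int64(158), np.int64(285), [0.645, 0.103, 0.099]), (np.int64(158), np.int64(286), [0.646, 0.101, 0.097]), (np.int64(159), np.int64(281), [0.643, 0.111, 0.097]), (np.int64(159), np.int64(282), [0.643, 0.109, 0.099]), (np.int64(159), np.int64(283), [0.642, 0.107, 0.099]), (np.int64(160), np.int64(276), [0.639, 0.122, 0.101]), (np.int64(160), np.int64(277), [0.64, 0.12, 0.1]), (np.int64(160), np.int64(278), [0.64, 0.118, 0.101]), (np.int64(161), np.int64(273), [0.491, 0.12, 0.586]), (np.int64(161), np.int64(274), [0.639, 0.126, 0.095]), (np.int64(165), np.int64(254), [0.628, 0.168, 0.099]), (np.int64(165), np.int64(255), [0.628, 0.166, 0.098])]
```

View pics/t14.png

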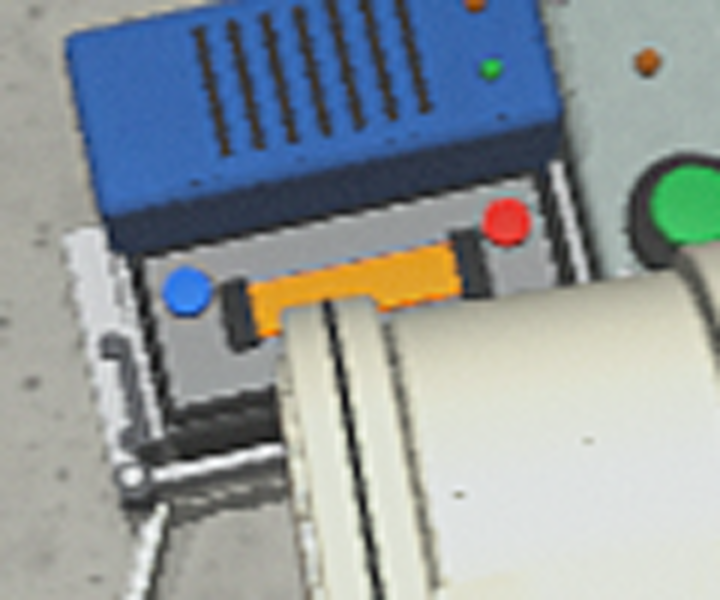

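View pics/s14.png

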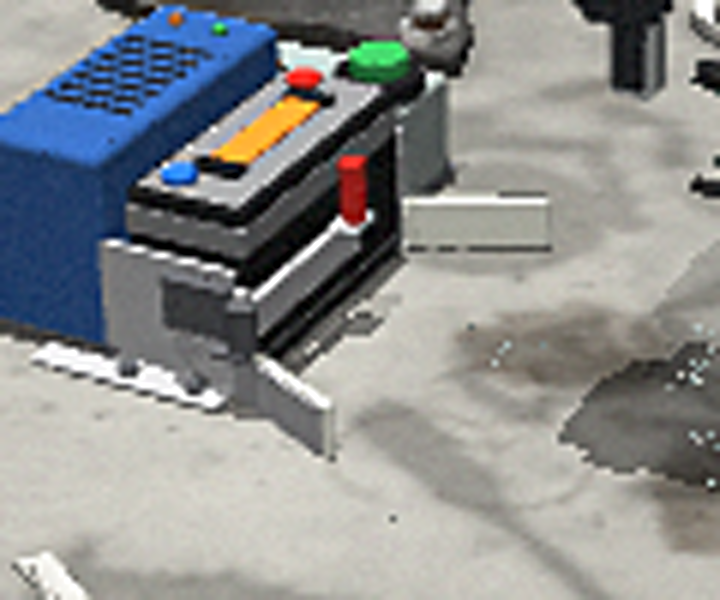

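```bash
python3 - <<'E'
from h import *
for (u,v,z) in [(353,158,.09),(354,222,.056)]:
    a=Pz('scene',200+(u+.5)/6-.5,170+(v+.5)/6-.5,z); print(a,w2d(a))
for ph in (0,.05,.1): print(ph,post(ph)[0])
g=w2d([.6852,.0165]); print('button dock',g, w2d([.6864,.0157]))
# button scene cross check
a=Pz('scene',200+(381+.5)/6-.5,170+(55+.5)/6-.5,.085); print(a)
a=Pz('top',190+(407+.5)/3-.5,90+(162+.5)/3-.5,.085); print(a)
P=[]; p,R=cur(); az=toolL(DY,0)
tgt=np.array([.684,.0165])
E
```

```text
[0.60066567 0.12279956 0.09      ] [-0.04854869 -0.00166041]
[0.60000205 0.1244542  0.056     ] [-0.04878306  0.00010687]
0 [-0.0465 -0.001 ]
0.05 [-0.05124052 -0.0005814 ]
0.1 [-5.59541996e-02  7.36047985e-05]
button dock [ 0.00711051 -0.12554625] [ 0.00807573 -0.12661786]
[0.67803811 0.0218261  0.085     ]
[0.68398641 0.01643718 0.085     ]
```

```bash
python3 - <<'E'
from h import *
p,R=cur(); R1=toolL(DY,0); t=np.array([.683,.0175,.225]); P=[(p+(t-p)*i/10,R1) for i in range(1,11)]
for z in (.205,.185,.172): P.append((np.r_[t[:2],z],R1))
path(P,1)
E
```

```text
-0.0123, 0.0202, 0.0004, 0, 0, 0, 1,
-0.0122, 0.0202, 0.0003, 0, 0, 0, 1,
-0.0123, 0.0202, 0.0004, 0, 0, 0, 1,
-0.0123, 0.0202, 0.0003, 0, 0, 0, 1,
-0.0123, 0.0202, 0.0004, 0, 0, 0, 1,
-0.0122, 0.0202, 0.0004, 0, 0, 0, 1,
-0.0123, 0.0202, 0.0003, 0, 0, 0, 1,
-0.0123, 0.0202, 0.0004, 0, 0, 0, 1,
-0.0123, 0.0202, 0.0003, 0, 0, 0, 1,
-0.0122, 0.0202, 0.0004, 0, 0, 0, 1,
-0, 0, 0.02, 0, 0, 0, 1,
-0, 0, 0.02, 0, 0, 0, 1,
-0, 0, 0.013, 0, 0, 0, 1,
```

Call:
drive_tool(steps=[-0.0123,0.0202,0.0004,0,0,0,1,-0.0123,0.0202,0.0004,0,0,0,1,-0.0123,0.0202,0.0004,0,0,0,1,-0.0123,0.0202,0.0004,0,0,0,1,-0.0123,0.0202,0.0004,0,0,0,1,-0.0123,0.0202,0.0004,0,0,0,1,-0.0123,0.0202,0.0004,0,0,0,1,-0.0123,0.0202,0.0004,0,0,0,1])

```text
clock: 16.73
eef_pos: [0.6425, 0.032, 0.2221]
tool_rot: [0.613, 0.79, -0.0, -0.0]
ft_force: [0.1, -0.5, -0.2]
grip_width: -0.0002
```

Call:
drive_tool(steps=[-0.0123,0.0202,0.0004,0,0,0,1,-0.0123,0.0202,0.0004,0,0,0,1,0,0,0.015,0,0,0,1,0,0,0.015,0,0,0,1,0,0,0.015,0,0,0,1,0,0,0,0,0,0,1])

```text
clock: 17.23
eef_pos: [0.6847, 0.0184, 0.172]
tool_rot: [0.613, 0.79, -0.003, -0.003]
ft_force: [-1.4, 0.4, -1.1]
grip_width: -0.0001
```

```bash
python3 - <<'E'
from h import *
p,R=cur(); print(p, bot.get_obs()['ft_force'],bot.get_obs()['joint_pos'])
for n in ('top','scene'):
    im,d=vision.camera(n); c=im[110:210,210:350] if n=='top' else im[120:250,190:330]
    cv2.imwrite('pics/%s15.png'%n,cv2.resize(c[...,::-1],None,fx=4.5,fy=4.5,interpolation=cv2.INTER_CUBIC))
print(proj('scene',p+R.apply([0,0,.0726])),proj('scene',[.683,.0175,.085]))
E
```

```text
[0.68473259 0.01841577 0.17203146] [-1.38709615  0.42660342 -1.14145571] [ 2.69703091e-02  6.90113339e-01  3.66710194e-01  1.25557219e+00
 -2.43131065e-04 -2.23419832e-01]
[[262.27999818 173.62922366]] [[262.88257335 177.86088377]]
```

View pics/scene15.png

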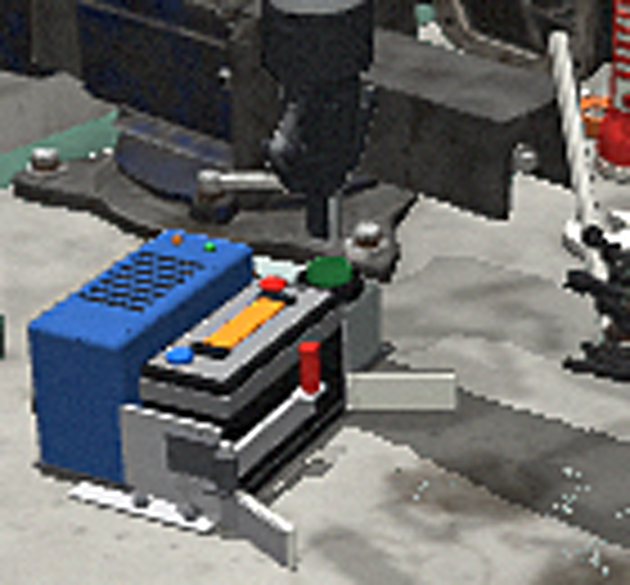

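View pics/top15.png

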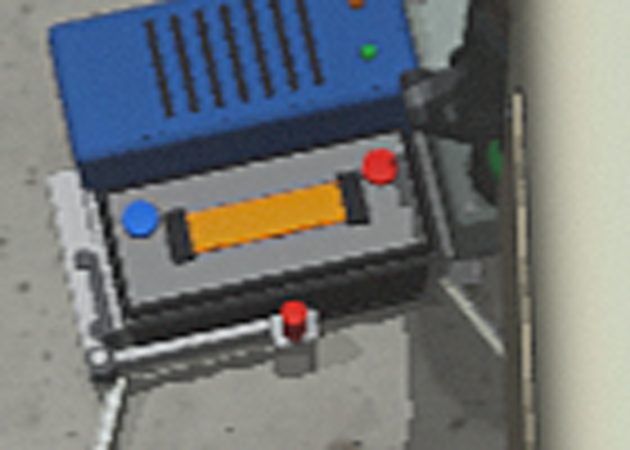

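Call:
drive_tool(steps=[-0.003,0.001,0.006,0,0,0,1,0,0,0.006,0,0,0,1,0,0,0.004,0,0,0,1,0,0,0.002,0,0,0,1])

```text
clock: 17.67
eef_pos: [0.6878, 0.0158, 0.1587]
tool_rot: [0.613, 0.79, -0.001, -0.0]
ft_force: [0.2, -0.7, 0.1]
grip_width: -0.0002
```

Call:
drive_tool(steps=[0,0,0.002,0,0,0,1,0,0,0.002,0,0,0,1])

```text
clock: 17.83
eef_pos: [0.6879, 0.0159, 0.1554]
tool_rot: [0.613, 0.79, -0.0, -0.0]
ft_force: [-1.6, -0.4, 2.8]
grip_width: -0.0002
```

Call:
drive_tool(steps=[0,0,0.002,0,0,0,1,0,0,0.002,0,0,0,1])

```text
clock: 18.0
eef_pos: [0.6879, 0.0159, 0.1518]
tool_rot: [0.613, 0.79, -0.0, -0.0]
ft_force: [-2.5, 0.3, 4.7]
grip_width: -0.0001
```

Call:
drive_tool(steps=[0,0,0.002,0,0,0,1,0,0,0.002,0,0,0,1,0,0,0,0,0,0,1])

```text
clock: 18.25
eef_pos: [0.6879, 0.0159, 0.1505]
tool_rot: [0.613, 0.79, 0.0, 0.0]
ft_force: [-6.0, -0.3, 14.2]
grip_width: 0.0
```

Bottomed out (14 N with motion stopped). Release and retreat.

Call:
drive_tool(steps=[0,0,0,0,0,0,1,0,0,-0.01,0,0,0,1,0,0,-0.02,0,0,0,1,0,0,-0.03,0,0,0,1,0,-0.01,-0.03,0,0,0,1,-0.01,-0.03,-0.02,0,0,0,1,-0.02,-0.03,0,0,0,0,1,-0.02,-0.03,0,0,0,0,1])

```text
clock: 18.92
eef_pos: [0.6041, -0.0574, 0.2593]
tool_rot: [0.612, 0.791, 0.001, 0.002]
ft_force: [-0.5, -0.2, -0.7]
grip_width: -0.0004
```

Call:
drive_tool(steps=[-0.03,-0.025,0,0,0,0,1,-0.03,-0.025,0,0,0,0,1,-0.03,-0.025,0,0,0,0,1,-0.03,-0.025,0,0,0,0,1,-0.03,-0.025,0,0,0,0,1,0,0,0,0,0,0,1,0,0,0,0,0,0,1,0,0,0,0,0,0,1])

```text
clock: 19.58
eef_pos: [0.5202, -0.2341, 0.2573]
tool_rot: [0.613, 0.79, -0.0, -0.0]
ft_force: [-0.4, 0.1, -0.1]
grip_width: 0.0002
```

```bash
python3 - <<'E'
from h import *
print(bot.get_obs()['eef_pos'],bot.get_obs()['joint_vel'].round(3))
im,d,pc=look('t16')
i=im.astype(int)
g=(i[...,1]>i[...,0]+60)&(i[...,1]>i[...,2]+40); g[:,:300]=0; g[:125]=0;g[165:]=0;g[:,345:]=0
print('green z',np.median(pc[g],0))
im,d=vision.camera('scene'); cv2.imwrite('pics/s16.png',cv2.resize(im[120:290,150:370,::-1],None,fx=3.5,fy=3.5,interpolation=cv2.INTER_CUBIC))
E
```

```text
[ 0.52017883 -0.23411767  0.25734961] [ 0.033  0.     0.002  0.    -0.001 -0.001]
batt in dock ((-2.454771041870117, 1.1249847412109375), (151.61627197265625, 66.69817352294922), 89.88746643066406) 2013
green z [0.68342181 0.01711642 0.08537897]
```

View pics/t16.png

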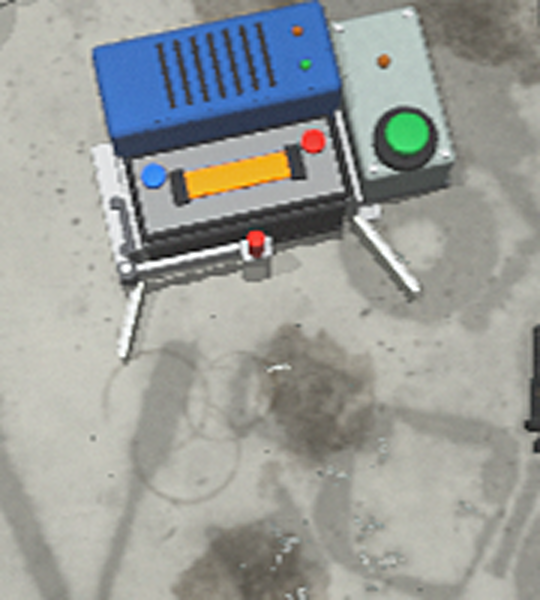

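View pics/s16.png

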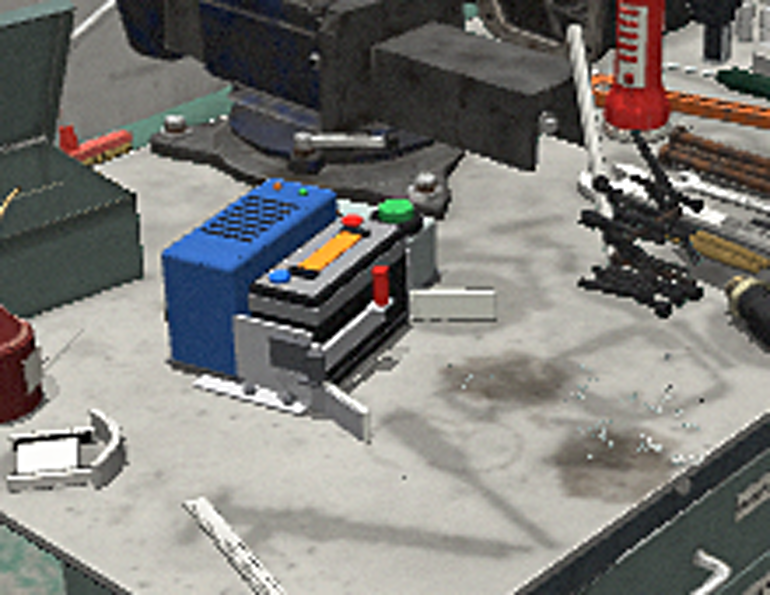

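```bash
python3 - <<'E'
from h import *
a=Pz('top',190+(256.5)/3-.5,100+(238.5)/3-.5,.09); print(w2d(a), [post(x)[0][0].round(4) for x in (0,.05,.08)])
job_done()
E
```

```text
[-0.04837785 -0.00143601] [np.float64(-0.0465), np.float64(-0.0512), np.float64(-0.0541)]
the job is handed in; nothing more can be done
```

The job is handed in: the pack is in the bay, the keeper is shut across it, and the start button has been pressed and released. No step failed in my checks. `job_done()` gives no verdict, so these results rest on my own measurements.

- **Pack:** I pushed it in low on its -x face with the open fingertips until it stopped against the buffers at about 30 N. My last measurement put it about 2.5 mm short of the bay's origin, with roughly 2 mm of camera error, and 0.1° off square. It did not move when I took the hand away. I could not read the contacts joint directly.
- **Keeper:** I pushed the red post round until it stopped at about 10 N. Both cameras put the post within 2 mm of its shut position, about 0.02 rad against the 0.08 limit.
- **Start button:** I pressed it until it bottomed out at 14 N; fully down takes 5 N. After release its top measured the same height as before.
- **Finish:** The hand ended well clear with no load on it, at 19.7 s of the 72 s allowed. I never went near the caliper, the cradle or the elbow fitting. I did not measure their positions at the end.

The first approach tilt of 40° ran into a joint limit, so I did the push at 30°.

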